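# Refill the moisture absorber box of a mandarin store

### The arm

A 6-joint arm with a two-finger parallel gripper is mounted at the origin on the work surface. World frame = base frame: x ahead of the robot, y to its left, z up, the work surface at z = 0. Lengths are in m, angles in degrees, forces in N, time in s.
With the tool pointing down it reaches from about 0.35 to 0.725 m from the base axis. Payload 6 kg.
Tool frame: the origin (TCP) lies midway between the tips of the shut fingers; the grasp point (between the pads) lies pinch_z behind it (pinch_z is the distance from the TCP to the grasp point, in m); z points along the fingers, y is the direction in which the jaws open and shut (so a half turn about z gives the same grasp; the last joint's range is limited). The gripper opens to 85 mm and grips with 20 to 120 N. Pads are 22 mm wide; open, the fingers measure 114 mm over their backs; the gripper's body (76 mm by 85 mm) begins 54 mm behind the grasp point. The pads swing forward as they close: fully open they stand 13 mm farther back than shut.
Start: joints at [-53.589, 2.303, 4.859, 0, -92.561, -19.12], TCP at [0.178, -0.573, 0.205] pointing down, gripper open.
Joint ranges: [-146.85, 146.85], [-73.84, 115.35], [-62.03, 85.46], [-188.31, 113.3], [-161.28, -10.13], [-171.36, 171.36]. Speed limits (degrees/s): [147.25, 147.25, 172.46, 180, 180, 180].

### API

Orientations are given as [roll, pitch, yaw] about the fixed x, y, z axes, in that order (R = Rz(yaw) Ry(pitch) Rx(roll)).
In Python, from workcell import get_obs, get_image, calibration, close_job, recognise, place_of, pinch_z gives the robot as it stands. The module is installed in compiled form; this text tells all that it offers.
- The arm moves only by the tool play_rows, never from a script. Its arguments are lists of equal length, an entry for each row: "delta_pos": the shift along the world's x, y, z in m, a list of three; "dr": the turn, a rotation vector about the world's x, y, z in degrees, a list of three; "grip": the opening, from 0 (shut) to 1 (fully open). A call has 1 to 10 rows; each row is the pose to reach, as a shift and turn from the pose commanded when the call began; what a row does not reach only later rows make up. A row lasts 1/12 s, in which the tool goes at most 41.7 mm and 7.16 degrees, less where a joint would pass 70% of its speed; a pose out of reach is approached as far as the arm can. A call with a gripper value outside its range is refused whole. The fingers move at their own pace and stop on an object; "force" is the grip in N (left out, the last holds). Time passes only in rows, so rows that repeat a pose let the fingers close. It gives the time, the measured TCP pose, the force and the opening at its end, in the units of the state.
- get_obs(): the state, without advancing time (a new reading comes with each control period).
- get_image(name): name is "scene" or "top"; returns (picture, depth): 384x512x3 uint8, red, green, blue; 384x512 float32, m along the optical axis (not along the pixel's ray), 0 where there is no reading.
- calibration(name): a dict with "fx", "fy", "cx", "cy" (pixels), "position" and "rotation" of the camera in the world. Camera axes: x right, y down, z forward; pixel columns grow to the right and rows downward; lengths in m; the calibration is good to about 2 mm. A picture is of the moment at which its call begins. calibration takes no time and is no camera call.
- close_job(): hands the job in, once; it reports no verdict.
Trained networks look in the newest picture that a camera, given by its name, has taken for a name from the list of things; names that differ only in an ending like _2 or _b are one class to them, and where a whole thing is asked for, a point or a joint stands for the part that bears it (a point fixed in the world has none). Each returns a list of dicts, best first, with "confidence" (0 to 1); they miss things now and then, are a little off and sometimes report something else, mostly with a low value. They report only what shows in the picture. A call takes as long as a camera call. They do not tell look-alikes from the thing itself.
- recognise(target, camera): "extent" ([centre column, centre row, width, height] in pixels, round what is visible of it).
- place_of(target, camera): "pixel" ([column, row] in pixels: a listed point, or the origin of a listed thing).
The state is a dict: "t": time; "q": joint angles; "dq": joint speeds; "joint_torque": joint torques, N m; "position": TCP position; "eef_rot": TCP orientation; "ft_force": force on the tool from outside, world axes, zero at the start; "torque": the same for the moment, N m; "finger_gap": finger opening in m.
Only numpy, scipy, OpenCV 4.12 (cv2) and the standard library are available. Lean on these libraries where they do the work, as an engineer would, in place of code of your own. Each camera call takes 0.05 s, during which the arm holds its last target. There are 200 camera calls.

### The job

Refill the absorber box: lift its lid off by the handle and put it aside, then gently set every charcoal block from the tray onto the box's sprung floor, spread so that they balance about its middle and the floor stays up. When all are in, take the tamper and press it flat on the blocks until the floor is fully down and level, then stand the tamper back in the middle of its round cork mat and lay the lid squarely on the box again, flat on the rim. Leave the other things on the bench where they are.

Things in the scene. Friction and masses are not known exactly. Their poses are not given: they have to be found in the camera images.
- box_rim (a point): Square open wooden box fixed to the bench, outside 170 x 170 mm, 60 mm high, walls 10 mm, so the well is 150 x 150 mm. This point is at the centre of the mouth, level with the rim, z up; x and y run along the walls.
- box: The same box; origin at the centre of its underside, on the bench (60 mm below box_rim), same axes.
- floor (a joint): How far the sprung floor of the box has gone down, m: 0 = up, 0.034 = bottomed out. The spring (from about 2.4 N up to 6.5 N, 120 N/m) and a 9 N friction catch resist it: a push of 10 to 16 N takes it all the way down, and the catch keeps it wherever it was left; the loaded floor does not sink by itself. It cannot easily be pulled up again.
- floor_top (a point): Centre of the upper face of the floor, an aluminium plate 146 x 146 mm, 6 mm thick. When up (floor = 0) it is 12 mm below the rim (48 mm above the bench); bottomed out it is 46 mm below. z is its normal. It is mounted on a springy pivot (3 N m per rad) and tilts if pushed off-centre.
- lid_handle (a point): Lid: light wooden board 176 x 176 x 10 mm, 0.3 kg, with a dark steel bar handle on top, bar 14 x 14 mm in section and 114 mm long along the lid's y axis, with an 18 mm high, 86 mm long gap beneath it. This point is the bar's centre, 43 mm above the board's underside. Below the board a square lip, 134 mm wide and 6 mm deep, drops into the well (8 mm play each side). At the start the lid lies on the box (this point then 43 mm above the rim).
- tamper_grip (a point): Tamper: flat square wooden foot 120 x 120 x 14 mm with an upright square wooden handle 32 x 32 mm rising from its middle to 90 mm above the underside, sides parallel to the foot's; 0.4 kg. This point is on the handle's axis, 55 mm above the underside; z up the handle. At the start it stands on the cork mat.
- mat: Round cork mat 150 mm across, 4 mm thick, fixed to the bench: the tamper's place. Origin at the centre of its underside.
- tray: Low wooden tray fixed to the bench, outside 210 x 210 mm, its floor 6 mm and its rim 18 mm above the bench, walls 8 mm: the blocks start in it. Origin at the centre of its underside.
- pad: Empty rubber pad 200 x 200 x 3 mm fixed to the bench, a good place to put the lid meanwhile. Origin at the centre of its underside. Tray and pad may swap sides.
- block0_center (a point): Black charcoal block, a 36 mm cube with pierced top, about 45 g; this point is its centre, axes along its edges. Two to four of the four blocks are present.
- block1_center (a point): Black charcoal block, a 36 mm cube with pierced top, about 45 g; this point is its centre, axes along its edges. Two to four of the four blocks are present.
- block2_center (a point): Black charcoal block, a 36 mm cube with pierced top, about 45 g; this point is its centre, axes along its edges. Two to four of the four blocks are present.
- block3_center (a point): Black charcoal block, a 36 mm cube with pierced top, about 45 g; this point is its centre, axes along its edges. Two to four of the four blocks are present.
- mandarin0: Bystander: mandarin 60 mm across, 48 mm high; origin under its centre.
- mandarin1: Bystander: mandarin 54 mm across, 44 mm high; origin under its centre.
- tape: Bystander: roll of brown tape lying flat, 90 mm across, 22 mm high; origin under its centre.
- mug: Bystander: white mug 76 mm across, 85 mm high; origin under its centre.
- clippers: Bystander: fruit clippers lying flat, 170 mm long along their x axis, 15 mm high.
- tin: Bystander: plain tin 72 mm across, 45 mm high; origin under its centre.
- lid: The whole lid; origin at the centre of the board's underside, z up, y along the handle.
- tamper: The whole tamper; origin at the centre of its underside.
Things that resemble listed ones, but are neither listed nor needed, are in the scene too. What is shaped like the tamper but green or red is not meant.

How it is judged:
By the outcome, as a careful person would: the job done as asked, in the order asked, and still so for the second after the job is handed in, with the robot touching nothing.
Of block0, block1, block2, block3 only 2 to 4 are there at a start; the rules pass over those that are not, and their reading is None.
At some moment in a run one of block0, block1, block2, block3, tamper may be knocked a few centimetres aside while the robot is not near it.
Once in a run the grip may slacken for a moment while it holds something.
It also fails if it takes over 210 s, if anything falls off the work surface, if the arm or the gripper's body presses on something with over 40 N, if the wrist force passes 120 N, or if a joint passes its speed limit or range.

## Working session

There is one attempt and no reset: what is moved stays moved. The work goes in short steps, Python scripts to look and compute and a tool call to move; the robot and the scene stay as the last step left them, time stands still between calls to the robot, and variables do not carry over. Pictures are saved under pics/ and viewed, about 12 in all and at most 16, crops included, and the job is handed in when it is done.

Besides the shell and the picture viewer there is one more tool, called after ">>>" as name(argument=value, ...) on one line, values as JSON. play_rows: Moves the arm, as the interface text tells. Its arguments: {"type":"object","properties":{"delta_pos":{"type":"array","items":{"type":"array","items":{"type":"number"}}},"dr":{"type":"array","items":{"type":"array","items":{"type":"number"}}},"grip":{"type":"array","items":{"type":"number"}},"force":{"type":"number"}},"required":["delta_pos","dr","grip"]}

```bash
mkdir -p pics; cat > h.py <<'E'
import numpy as np, cv2
from workcell import *
def w(cam,u,v,d):
    c=calibration(cam); p=np.array([(u-c['cx'])/c['fx']*d,(v-c['cy'])/c['fy']*d,d])
    return np.array(c['rotation'])@p+np.array(c['position'])
def at_z(cam,u,v,z):
    c=calibration(cam); r=np.array(c['rotation'])@np.array([(u-c['cx'])/c['fx'],(v-c['cy'])/c['fy'],1])
    o=np.array(c['position']); return o+r*(z-o[2])/r[2]
def cloud(cam,d):
    c=calibration(cam); v,u=np.mgrid[:384,:512]
    p=np.stack([(u-c['cx'])/c['fx']*d,(v-c['cy'])/c['fy']*d,d],-1)
    P=p@np.array(c['rotation']).T+np.array(c['position']); P[d==0]=np.nan; return P
def save(im,n): cv2.imwrite('pics/'+n,cv2.cvtColor(im,cv2.COLOR_RGB2BGR))
E
python3 - <<'E'
from h import *
print(pinch_z, get_obs())
for cam in('scene','top'):
    im,d=get_image(cam); save(im,cam+'0.png'); print(cam,calibration(cam))
    np.save(cam+'d.npy',d)
    for n in ['box_rim','lid_handle','tamper_grip','mat','tray','pad','block0_center','mandarin0','tape','mug','clippers','tin']:
        z={'box_rim':.06,'lid_handle':.103,'tamper_grip':.059,'block0_center':.024}.get(n,0)
        for r in place_of(n,cam):
            u,v=r['pixel']; print(n,round(r['confidence'],2),np.round([u,v]),np.round(at_z(cam,u,v,z),3))
E
```

```text
0.0187 {'t': 0.0, 'q': array([-5.35863030e+01,  2.33965527e+00,  4.80304027e+00, -2.61562172e-02,
       -9.25604397e+01, -1.91212366e+01]), 'dq': array([ 0.00374923, -0.12136221,  0.0281514 ,  0.03205501,  0.05940155,
        0.06191471]), 'joint_torque': array([-2.49876342e-03, -3.68208289e+01,  3.47413516e+01,  6.93239450e+00,
       -5.50539989e-03, -4.77857907e-05]), 'position': array([ 0.17833615, -0.57250651,  0.20427727]), 'eef_rot': array([ 1.79899740e+02, -7.10163429e-03, -1.62706387e+02]), 'ft_force': array([-0.69621905,  0.04696475,  0.42522658]), 'torque': array([-0.02161774,  0.0164444 , -0.00267113]), 'finger_gap': 0.08539509198092513}
scene {'fx': 456.5435417717653, 'fy': 456.5435417717653, 'cx': 250.3976019962631, 'cy': 191.75441019290588, 'position': array([1.009518  , 0.88191636, 0.71587091]), 'rotation': array([-122.65723492,   -0.27015934,  152.38669258])}Traceback (most recent call last):
  File "<stdin>", line 9, in <module>
  File "h.py", line 8, in at_z
    o=np.array(c['position']); return o+r*(z-o[2])/r[2]
                                                   ~^^^
IndexError: invalid index to scalar variable.
```

```bash
sed -i "s/np.array(c\['rotation'\])/Rm(c)/" h.py; cat >> h.py <<'E'
from scipy.spatial.transform import Rotation as Ro
def Rm(c): return Ro.from_euler('xyz',c['rotation'],degrees=True).as_matrix()
E
python3 - <<'E'
from h import *
for cam in('scene','top'):
    im,d=get_image(cam); save(im,cam+'0.png'); print(cam,calibration(cam))
    np.save(cam+'d.npy',d)
    for n in ['box_rim','lid_handle','tamper_grip','mat','tray','pad','block0_center','mandarin0','tape','mug','clippers','tin']:
        z={'box_rim':.06,'lid_handle':.103,'tamper_grip':.059,'block0_center':.024}.get(n,0)
        for r in place_of(n,cam):
            u,v=r['pixel']; print(n,round(r['confidence'],2),np.round([u,v]),np.round(at_z(cam,u,v,z),3))
a=cv2.imread('pics/scene0.png');b=cv2.imread('pics/top0.png')
E
```

```text
scene {'fx': 456.5435417717653, 'fy': 456.5435417717653, 'cx': 250.3976019962631, 'cy': 191.75441019290588, 'position': array([1.009518  , 0.88191636, 0.71587091]), 'rotation': array([-122.65723492,   -0.27015934,  152.38669258])}
box_rim 0.47 [177. 195.] [ 0.712 -0.096  0.06 ]
lid_handle 0.72 [280. 187.] [0.487 0.05  0.103]
tamper_grip 0.91 [374. 214.] [0.305 0.207 0.059]
tamper_grip 0.68 [286. 140.] [ 0.283 -0.247  0.059]
tamper_grip 0.64 [209. 233.] [0.7   0.088 0.059]
mat 0.68 [212. 248.] [0.69  0.076 0.   ]
mat 0.57 [220. 163.] [ 0.498 -0.304  0.   ]
tray 0.61 [322. 282.] [0.52  0.297 0.   ]
pad 0.88 [219. 161.] [ 0.495 -0.316  0.   ]
block0_center 0.79 [330. 254.] [0.466 0.247 0.024]
mandarin0 0.96 [238. 288.] [0.692 0.226 0.   ]
mandarin0 0.7 [175. 192.] [ 0.683 -0.204  0.   ]
tape 0.74 [145. 177.] [ 0.736 -0.329  0.   ]
mug 0.81 [244. 325.] [0.729 0.325 0.   ]
clippers 0.81 [184. 279.] [ 0.788  0.147 -0.   ]
tin 0.92 [153. 200.] [ 0.752 -0.196  0.   ]
tin 0.16 [240. 326.] [0.735 0.323 0.   ]
top {'fx': 496.79819083534977, 'fy': 496.79819083534977, 'cx': 257.7276889001733, 'cy
[... 189 characters left out ...]
 0.103]
tamper_grip 0.7 [162. 286.] [0.3   0.206 0.059]
tamper_grip 0.65 [232. 128.] [0.699 0.075 0.059]
tamper_grip 0.3 [390. 139.] [ 0.699 -0.318  0.059]
mat 0.51 [181. 133.] [0.697 0.212 0.   ]
tray 0.98 [142. 195.] [0.524 0.292 0.   ]
pad 0.79 [377. 221.] [ 0.5   -0.304  0.   ]
block0_center 0.71 [159. 216.] [0.471 0.24  0.024]
mandarin0 0.83 [338. 150.] [ 0.679 -0.201  0.   ]
mandarin0 0.78 [180. 134.] [0.695 0.214 0.   ]
mandarin0 0.44 [120. 177.] [0.568 0.356 0.   ]
tape 0.86 [391. 138.] [ 0.724 -0.336  0.   ]
mug 0.68 [141. 116.] [ 0.737  0.322 -0.   ]
clippers 0.91 [213. 109.] [0.769 0.135 0.   ]
tin 0.74 [334. 119.] [ 0.765 -0.187  0.   ]
tin 0.51 [376. 224.] [ 0.494 -0.302  0.   ]
```

View pics/top0.png

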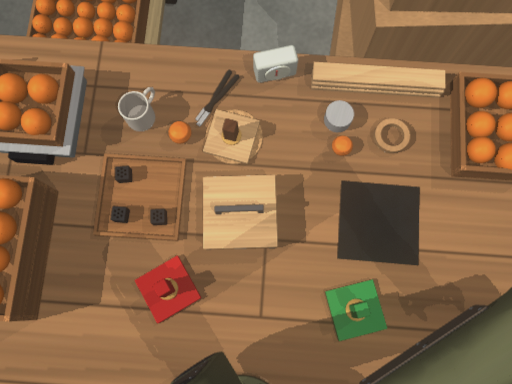

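View pics/scene0.png

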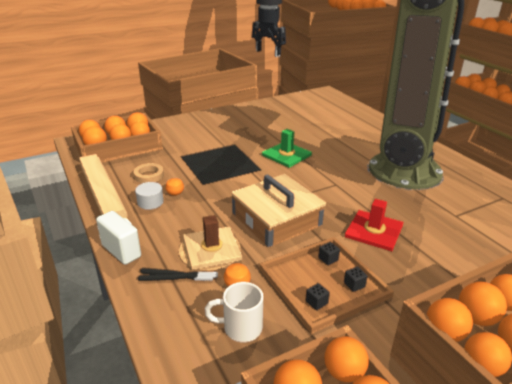

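```bash
cat >> h.py <<'E'
def rects(cam,d,xy,rad,z0,z1,col=None,im=None,minn=12):
    P=cloud(cam,d); m=(P[...,2]>z0)&(P[...,2]<z1)&(np.hypot(P[...,0]-xy[0],P[...,1]-xy[1])<rad)
    if im is not None: m&=col(im.astype(int))
    n,l,s,c=cv2.connectedComponentsWithStats(m.astype(np.uint8))
    out=[]
    for i in range(1,n):
        if s[i,4]<minn: continue
        q=P[l==i]; r=cv2.minAreaRect((q[:,:2]*1000).astype(np.float32))
        out.append((s[i,4],np.round(r[0],1),np.round(r[1],1),round(r[2],1),np.round(np.median(q[:,2])*1000,1)))
    return out
E
python3 - <<'E'
from h import *
dark=lambda i:i.max(-1)<70
for cam in('top','scene'):
    im=cv2.imread(f'pics/{cam}0.png')[...,::-1]; d=np.load(cam+'d.npy'); print(cam)
    def R(n,*a,**k): 
        for r in rects(cam,d,*a,**k): print(n,*r)
    R('lid',(.485,.045),.15,.062,.08,minn=100)
    R('bar',(.485,.045),.1,.09,.13)
    R('blk',(.52,.29),.13,.032,.06)
    R('tfoot',(.69,.08),.1,.012,.03,minn=100)
    R('thandle',(.69,.08),.06,.08,.12)
    R('pad',(.5,-.305),.16,-.01,.012,col=lambda i:i.max(-1)<60,im=im,minn=300)
    R('tray',(.52,.295),.17,.0125,.024,minn=60)
    P=cloud(cam,d); 
    m=np.hypot(P[...,0]-.5,P[...,1]+.1)<.05; print('bench z',np.nanmedian(P[m][:,2]))
im=cv2.imread('pics/top0.png'); a=cv2.resize(im[90:175,190:280],None,fx=6,fy=6,interpolation=2)
cv2.imwrite('pics/tam.png',a)
E
```

```text
top
lid 4958 [490.2  39.4] [177.2 175.1] 5.8 68.8
bar 333 [489.9  39.6] [ 15.2 113.5] 6.0 107.8
blk 212 [571.5 341.4] [37.3 35.2] 10.0 39.9
blk 220 [468.8 337. ] [36.7 36.2] 87.3 40.2
blk 221 [469.2 240.6] [37.2 36. ] 4.3 40.4
tfoot 1718 [696.4  79.4] [121.  122.1] 78.1 17.0
thandle 185 [695.3  79.4] [32.2 34.2] 78.8 92.0
pad 4948 [ 497.3 -309.4] [195.  195.5] 89.7 1.8
tray 1062 [520.7 295.8] [211.6 211.7] 0.3 16.8
bench z -0.0010540169352697415
scene
lid 2474 [487.8  42. ] [179.2 182.7] 5.7 69.6
bar 266 [488.1  43.6] [ 17.3 118.3] 7.3 107.1
blk 212 [469.1 244.2] [36.9 37.9] 7.5 41.2
blk 260 [467.  341.1] [37.8 37.1] 88.4 41.4
blk 286 [569.5 344.9] [37.9 38.5] 7.9 41.3
tfoot 1443 [693.8  82.5] [126.9 120. ] 78.8 17.4
thandle 175 [693.8  83.5] [33.  32.6] 76.3 92.4
pad 1646 [ 499. -300.] [189.3 192.5] 89.2 2.3
tray 102 [526.8 132.7] [87.2  6.2] 5.2 18.3
tray 1416 [517.4 298.1] [213.3 213. ] 0.5 17.4
tray 86 [474.3 252.8] [26.4 48.1] 50.0 18.4
tray 91 [475.2 349.4] [25.3 47.4] 45.9 18.0
tray 90 [577.  355.3] [24.4 47.7] 54.3 18.1
bench z -0.0008173197608927207
```

View pics/tam.png

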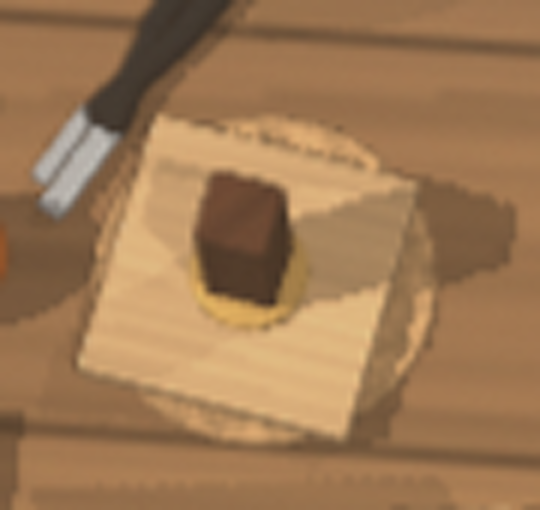

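Three tamper shapes are visible in the top image: red at (162,286), green at (356,310), and bare wood with a brown handle on the round cork at (232,135). The wooden one is the tamper. The lid and box are at about (0.489, 0.041), yaw 6°. I'm moving to the handle.

>>> play_rows(delta_pos=[[0.311,0.614,0.0],[0.311,0.614,0.0],[0.311,0.614,0.0],[0.311,0.614,0.0],[0.311,0.614,0.0],[0.311,0.614,0.0],[0.311,0.614,0.0],[0.311,0.614,0.0],[0.311,0.614,0.0],[0.311,0.614,0.0]], dr=[[0,0,78.7],[0,0,78.7],[0,0,78.7],[0,0,78.7],[0,0,78.7],[0,0,78.7],[0,0,78.7],[0,0,78.7],[0,0,78.7],[0,0,78.7]], grip=[0.7,0.7,0.7,0.7,0.7,0.7,0.7,0.7,0.7,0.7], force=50)

```text
t: 2.28
position: [0.367, -0.1992, 0.2057]
eef_rot: [-179.9, -0.0, -90.7]
ft_force: [1.4, -0.4, 0.8]
finger_gap: 0.06
```

>>> play_rows(delta_pos=[[0.122,0.24,-0.06],[0.122,0.24,-0.06],[0.122,0.24,-0.06],[0.122,0.24,-0.06],[0.122,0.24,-0.06],[0.122,0.24,-0.06],[0.122,0.24,-0.06],[0.122,0.24,-0.06],[0.122,0.24,-0.06]], dr=[[0,0,6.7],[0,0,6.7],[0,0,6.7],[0,0,6.7],[0,0,6.7],[0,0,6.7],[0,0,6.7],[0,0,6.7],[0,0,6.7]], grip=[0.7,0.7,0.7,0.7,0.7,0.7,0.7,0.7,0.7])

```text
t: 3.03
position: [0.4885, 0.0398, 0.1444]
eef_rot: [179.9, -0.0, -84.3]
ft_force: [0.1, -0.0, 0.0]
finger_gap: 0.0599
```

```bash
python3 - <<'E'
from h import *
o=get_obs(); print(o['position'],o['eef_rot'],o['q'],o['dq'])
E
```

```text
[0.48849166 0.03978445 0.14444995] [ 1.79887548e+02 -4.48588203e-02 -8.42635242e+01] [ 2.82910771e+01 -1.46456894e+01 -1.70936547e+01 -1.70636747e-03
 -8.76730924e+01 -2.25545742e+01] [-1.95593368 -2.05484767 -0.02423058  0.44552375 -0.49335497  0.46630999]
```

>>> play_rows(delta_pos=[[0,0.001,-0.03],[0,0.001,-0.06],[0,0.001,-0.06],[0,0.001,-0.06],[0,0.001,-0.06],[0,0.001,-0.06],[0,0.001,-0.06],[0,0.001,-0.06],[0,0.001,-0.06],[0,0.001,-0.06]], dr=[[0,0,0],[0,0,0],[0,0,0],[0,0,0],[0,0,0],[0,0,0],[0,0,0],[0,0,0],[0,0,0],[0,0,0]], grip=[0.7,0.7,0.7,0.0,0.0,0.0,0.0,0.0,0.0,0.0], force=60)

```text
t: 3.87
position: [0.4888, 0.0399, 0.0857]
eef_rot: [-180.0, 0.0, -84.4]
ft_force: [0.4, 0.2, 0.2]
finger_gap: 0.0
```

```bash
python3 - <<'E'
from h import *
o=get_obs(); print(o['position'],o['finger_gap'])
im,d=get_image('top'); im2,d2=get_image('scene')
a=cv2.resize(im[150:270,180:300],None,fx=3.3,fy=3.3);b=cv2.resize(im2[120:240,220:340],None,fx=3.3,fy=3.3)
save(np.hstack([a,b]),'g1.png')
E
```

```text
[0.48880489 0.03992955 0.08568695] 7.93766292959637e-06
```

View pics/g1.png

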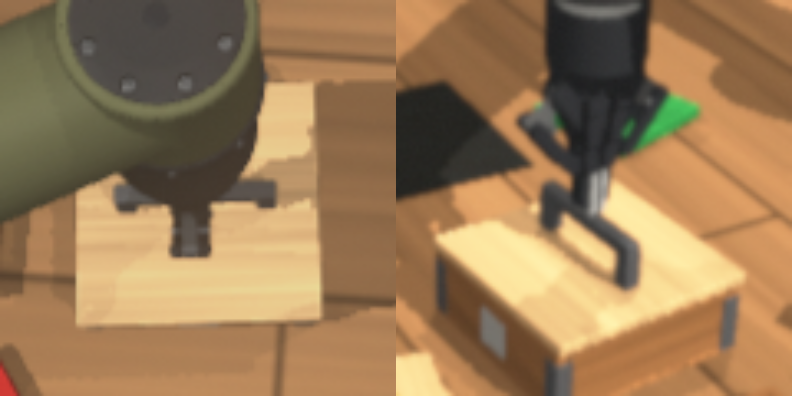

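```bash
python3 - <<'E'
from h import *
o=get_obs(); print(o['position'],o['finger_gap'])
for cam in('top','scene'):
    im,d=get_image(cam); P=cloud(cam,d)
    for z0,z1 in((.078,.09),(.09,.1),(.1,.105),(.105,.112),(.112,.12),(.12,.13),(.13,.15)):
        m=(abs(P[...,0]-.485)<.09)&(abs(P[...,1]-.04)<.09)&(P[...,2]>z0)&(P[...,2]<z1)&(im.max(-1)<120)
        q=P[m]*1000
        if len(q): print(cam,z0,len(q),np.round(np.percentile(q,[2,50,98],axis=0)[:,:2].T).tolist())
E
```

```text
[0.4886409  0.03988985 0.08536474] -0.0002725760567592084
top 0.078 11 [[477.0, 487.0, 489.0], [-15.0, -6.0, 92.0]]
top 0.09 9 [[477.0, 478.0, 487.0], [4.0, 85.0, 94.0]]
top 0.1 29 [[478.0, 487.0, 494.0], [-17.0, 18.0, 90.0]]
top 0.105 114 [[479.0, 489.0, 498.0], [-15.0, 10.0, 93.0]]
top 0.112 4 [[489.0, 491.0, 493.0], [-7.0, 7.0, 82.0]]
scene 0.078 49 [[479.0, 489.0, 500.0], [-9.0, 90.0, 101.0]]
scene 0.09 46 [[481.0, 491.0, 500.0], [-11.0, 71.0, 101.0]]
scene 0.1 42 [[484.0, 494.0, 499.0], [-10.0, 46.0, 100.0]]
scene 0.105 101 [[484.0, 491.0, 499.0], [-6.0, 51.0, 100.0]]
scene 0.112 7 [[489.0, 494.0, 499.0], [37.0, 48.0, 66.0]]
scene 0.12 19 [[493.0, 498.0, 501.0], [37.0, 48.0, 51.0]]
scene 0.13 43 [[479.0, 499.0, 502.0], [37.0, 48.0, 52.0]]
```

```bash
python3 - <<'E'
from h import *
im,d=get_image('top'); P=cloud('top',d)
for r in range(196,234,2): print(r,[(np.round(P[r,c]*1000).astype(int).tolist(),im[r,c].tolist()) for c in (222,237,)])
im,d=get_image('scene'); P=cloud('scene',d)
print()
for r in range(166,200,2): print(r,[(np.round(P[r,c]*1000).astype(int).tolist(),im[r,c].tolist()) for c in (278,281,)])
E
```

```text
196 [([437, 46, 466], [78, 74, 54]), ([446, 25, 431], [75, 68, 50])]
198 [([435, 47, 456], [73, 67, 49]), ([445, 25, 419], [75, 67, 49])]
200 [([441, 51, 411], [63, 55, 46]), ([443, 25, 412], [68, 60, 52])]
202 [([447, 55, 367], [61, 52, 43]), ([447, 27, 377], [63, 53, 43])]
204 [([448, 56, 343], [62, 52, 43]), ([447, 28, 360], [66, 55, 45])]
206 [([449, 58, 321], [63, 53, 43]), ([447, 29, 340], [67, 57, 47])]
208 [([485, 77, 111], [80, 73, 67]), ([446, 29, 326], [68, 57, 47])]
210 [([480, 77, 112], [93, 88, 83]), ([446, 30, 306], [68, 57, 47])]
212 [([483, 80, 69], [146, 118, 86]), ([453, 34, 245], [67, 55, 44])]
214 [([479, 80, 66], [220, 178, 126]), ([454, 35, 218], [76, 66, 57])]
216 [([474, 80, 65], [228, 188, 132]), ([450, 35, 215], [88, 80, 72])]
218 [([468, 79, 70], [224, 183, 129]), ([447, 35, 209], [91, 83, 75])]
220 [([464, 78, 69], [227, 188, 132]), ([443, 34, 211], [93, 85, 78])]
222 [([459, 78, 66], [226, 185, 130]), ([439, 34, 206], [94, 85, 78])]
224 [([454, 78, 69], [219, 176, 124]), ([435, 34, 203], [99, 92, 85])]
226 [([450, 77, 66], [222, 180, 127]), ([431, 34, 20
[... 759 characters left out ...]
07, 106, 102]), ([485, 51, 124], [145, 143, 137])]
182 [([494, 52, 121], [110, 108, 105]), ([487, 55, 121], [150, 146, 138])]
184 [([492, 49, 113], [120, 117, 114]), ([481, 46, 108], [146, 129, 114])]
186 [([492, 50, 107], [76, 75, 74]), ([488, 58, 110], [97, 93, 90])]
188 [([496, 55, 105], [69, 64, 60]), ([492, 63, 108], [79, 78, 78])]
190 [([471, 16, 70], [193, 151, 106]), ([493, 65, 104], [65, 63, 60])]
192 [([475, 24, 69], [247, 212, 143]), ([470, 30, 71], [170, 134, 95])]
194 [([483, 36, 72], [251, 222, 151]), ([474, 37, 71], [246, 209, 141])]
196 [([484, 39, 68], [252, 224, 154]), ([480, 46, 71], [249, 218, 146])]
198 [([490, 49, 70], [220, 170, 115]), ([484, 54, 71], [251, 222, 152])]
```

>>> play_rows(delta_pos=[[0,0,0.03],[0,0,0.06],[0,0,0.06],[0,0,0.06]], dr=[[0,0,0],[0,0,0],[0,0,0],[0,0,0]], grip=[0,0,0,0])

```text
t: 4.5
position: [0.4897, 0.0402, 0.1474]
eef_rot: [-179.8, 0.1, -84.4]
ft_force: [-0.1, 0.5, -0.9]
finger_gap: -0.0001
```

```bash
python3 - <<'E'
from h import *
o=get_obs(); print(o['position'],o['finger_gap'])
im,d=get_image('scene'); P=cloud('scene',d)
save(cv2.resize(im[90:230,210:350],None,fx=4,fy=4),'g2.png')
m=(abs(P[...,0]-.485)<.06)&(abs(P[...,1]-.04)<.06)&(P[...,2]>.115)&(P[...,2]<.2)
q=P[m]*1000
for a in range(115,200,6):
    s=q[(q[:,2]>=a)&(q[:,2]<a+6)]
    if len(s): print(a,len(s),s.min(0).round(),s.max(0).round())
E
```

```text
[0.48968811 0.04021488 0.1473838 ] -0.0001122366895572723
169 2 [493.  38. 174.] [494.  51. 174.]
175 15 [477.  41. 176.] [499.  54. 180.]
181 25 [474.  36. 181.] [502.  55. 187.]
187 25 [475.  35. 187.] [502.  56. 193.]
193 25 [476.  37. 193.] [503.  55. 199.]
199 8 [476.  41. 199.] [503.  52. 200.]
```

View pics/g2.png

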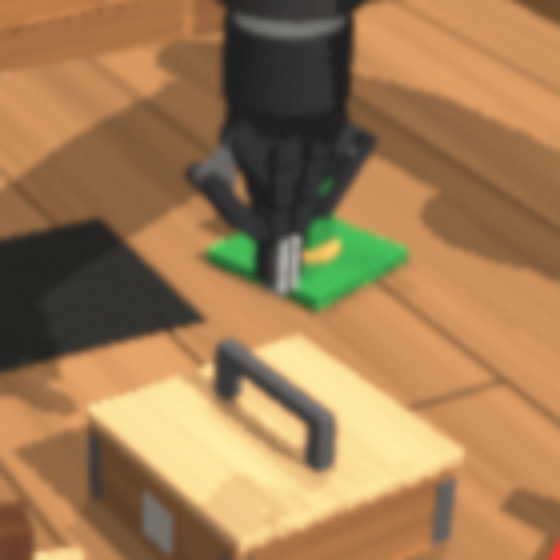

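Both depth cameras show the shut fingertips about 26 mm above the reported TCP, so I'll correct z by that. Now opening and descending deeper.

>>> play_rows(delta_pos=[[0,0,0],[0,0,0],[0,0,0],[0,0,-0.03],[0,0,-0.06],[0,0,-0.073],[0,0,-0.083],[0,0,-0.085],[0,0,-0.085]], dr=[[0,0,0],[0,0,0],[0,0,0],[0,0,0],[0,0,0],[0,0,0],[0,0,0],[0,0,0],[0,0,0]], grip=[0.6,0.6,0.6,0.6,0.6,0.6,0.6,0.6,0.6])

```text
t: 5.3
position: [0.4888, 0.0397, 0.0606]
eef_rot: [180.0, -0.0, -84.4]
ft_force: [0.5, 0.8, 0.1]
finger_gap: 0.0516
```

>>> play_rows(delta_pos=[[0,0,0],[0,0,0],[0,0,0],[0,0,0],[0,0,0],[0,0,0]], dr=[[0,0,0],[0,0,0],[0,0,0],[0,0,0],[0,0,0],[0,0,0]], grip=[0,0,0,0,0,0], force=70)

```text
t: 5.8
position: [0.4893, 0.04, 0.0617]
eef_rot: [-179.9, 0.0, -84.4]
ft_force: [-2.0, 1.1, 5.4]
finger_gap: 0.0126
```

>>> play_rows(delta_pos=[[0,0,0.01],[0,0,0.02],[0,0,0.04],[0,0,0.06],[0,0,0.08],[0,0,0.08]], dr=[[0,0,0],[0,0,0],[0,0,0],[0,0,0],[0,0,0],[0,0,0]], grip=[0,0,0,0,0,0])

```text
t: 6.3
position: [0.4906, 0.04, 0.1455]
eef_rot: [-179.6, 0.0, -84.4]
ft_force: [-1.0, -0.1, -1.7]
finger_gap: 0.0125
```

>>> play_rows(delta_pos=[[0.002,-0.035,0],[0.004,-0.07,0],[0.005,-0.105,0],[0.006,-0.14,0],[0.008,-0.175,0],[0.009,-0.21,0],[0.009,-0.245,0],[0.009,-0.28,0],[0.009,-0.315,0],[0.009,-0.345,0]], dr=[[0,0,0],[0,0,0],[0,0,0],[0,0,0],[0,0,0],[0,0,0],[0,0,0],[0,0,0],[0,0,0],[0,0,0]], grip=[0,0,0,0,0,0,0,0,0,0])

```text
t: 7.13
position: [0.497, -0.3072, 0.1396]
eef_rot: [179.9, 0.0, -84.4]
ft_force: [0.1, 0.5, -1.6]
finger_gap: 0.0127
```

>>> play_rows(delta_pos=[[0,0,0],[0,0,-0.03],[0,0,-0.06],[0,0,-0.09],[0,0,-0.105],[0,0,-0.115],[0,0,-0.12],[0,0,-0.123]], dr=[[0,0,0],[0,0,0],[0,0,0],[0,0,0],[0,0,0],[0,0,0],[0,0,0],[0,0,0]], grip=[0,0,0,0,0,0,0,0])

```text
t: 7.8
position: [0.4978, -0.3052, 0.0172]
eef_rot: [180.0, -0.0, -84.4]
ft_force: [0.6, -0.5, -1.9]
finger_gap: 0.0123
```

>>> play_rows(delta_pos=[[0,0,-0.003],[0,0,-0.005],[0,0,-0.007],[0,0,-0.007]], dr=[[0,0,0],[0,0,0],[0,0,0],[0,0,0]], grip=[0,0,0,0])

```text
t: 8.13
position: [0.4981, -0.3052, 0.0108]
eef_rot: [-179.9, -0.0, -84.4]
ft_force: [-0.3, -0.8, -2.3]
finger_gap: 0.0125
```

>>> play_rows(delta_pos=[[0,0,0],[0,0,0],[0,0,0],[0,0,0.03],[0,0,0.06],[0,0,0.1],[0,0,0.14],[0,0,0.14]], dr=[[0,0,0],[0,0,0],[0,0,0],[0,0,0],[0,0,0],[0,0,0],[0,0,0],[0,0,0]], grip=[0.6,0.6,0.6,0.6,0.6,0.6,0.6,0.6])

```text
t: 8.8
position: [0.5008, -0.3076, 0.1613]
eef_rot: [-179.3, -0.5, -84.4]
ft_force: [0.0, -0.9, 2.1]
finger_gap: 0.0512
```

```bash
python3 - <<'E'
from h import *
dark=lambda i:i.max(-1)<70
o=get_obs(); print(o['position'],o['eef_rot'],o['t'],o['ft_force'])
for cam in('top','scene'):
    im,d=get_image(cam); print(cam)
    save(im,cam+'1.png')
    def R(n,*a,**k): 
        for r in rects(cam,d,*a,**k): print(n,*r)
    R('rim',(.489,.041),.14,.056,.066,minn=50)
    R('floor',(.489,.041),.09,.04,.054,minn=50)
    R('lid',(.5,-.305),.14,.01,.03,minn=50)
    R('bar',(.5,-.305),.14,.045,.065,minn=50)
    R('blk',(.52,.29),.15,.032,.06)
E
```

```text
[ 0.50077312 -0.3076086   0.16127726] [-179.28541055   -0.50792324  -84.38244626] 8.8 [ 0.03995575 -0.89380281  2.12588992]
top
rim 801 [492.9  42.3] [170.2 168.9] 4.4 59.1
rim 53 [463.6 -42.1] [51.4  7.2] 3.5 59.4
floor 2809 [494.1  44. ] [149.9 147.2] 4.3 42.7
lid 3990 [ 499.6 -305.1] [177.1 177.1] 5.8 17.8
bar 236 [ 498.1 -294.2] [14.8 94.2] 5.9 56.7
blk 208 [571.5 341.4] [37.2 34.7] 9.0 40.3
blk 221 [468.3 336.6] [37.3 36.3] 88.8 40.4
blk 218 [469.4 240.4] [37.2 35.8] 6.5 40.4
scene
rim 704 [490.8  44.5] [172.9 174.9] 4.9 59.3
floor 1640 [484.5  33.9] [141.6 142.9] 5.5 43.2
floor 52 [575.9  47.8] [ 4.8 56.5] 5.6 47.0
floor 54 [482.  127.8] [46.8  5.5] 6.3 46.2
lid 1438 [ 496.5 -300.8] [179.4 183.4] 4.2 18.2
bar 133 [ 497.7 -300.1] [ 15.7 116.1] 6.1 56.8
blk 218 [467.6 244.4] [38.  37.7] 4.9 41.2
blk 261 [467.2 341.1] [36.6 38.2] 89.4 41.2
blk 287 [569.7 345.5] [38.5 37.3] 10.4 41.1
```

View pics/scene1.png

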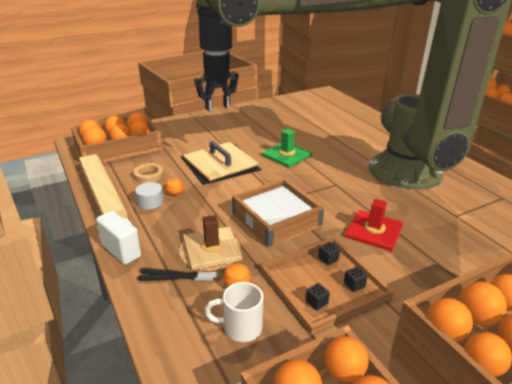

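>>> play_rows(delta_pos=[[-0.03,0.548,0],[-0.03,0.548,0],[-0.03,0.548,0],[-0.03,0.548,0],[-0.03,0.548,0],[-0.03,0.548,0],[-0.03,0.548,0],[-0.03,0.548,0],[-0.03,0.548,0],[-0.03,0.548,0]], dr=[[0,0,0],[0,0,0],[0,0,0],[0,0,0],[0,0,0],[0,0,0],[0,0,0],[0,0,0],[0,0,0],[0,0,0]], grip=[0.55,0.55,0.55,0.55,0.55,0.55,0.55,0.55,0.55,0.55])

```text
t: 9.73
position: [0.4738, 0.1128, 0.1494]
eef_rot: [179.9, -0.0, -84.4]
ft_force: [1.9, 0.2, 0.9]
finger_gap: 0.0473
```

```bash
python3 - <<'E'
from h import *
o=get_obs(); print(o['position'],o['eef_rot'],o['t'])
c=np.array([.492,.0434])
for cam in('scene',):
    im,d=get_image(cam); P=cloud(cam,d)
    m=np.hypot(P[...,0]-.492,P[...,1]-.043)<.05; print(np.nanpercentile(P[m][:,2],[5,25,50,75,95]))
E
```

```text
[0.47381183 0.11277043 0.14936907] [ 1.79946734e+02 -1.10197042e-02 -8.43741992e+01] 9.7333
[0.04091527 0.0422531  0.04303738 0.04385848 0.04520478]
```

>>> play_rows(delta_pos=[[-0.005,0.127,-0.02],[-0.005,0.127,-0.04],[-0.005,0.127,-0.06],[-0.005,0.127,-0.06],[-0.005,0.127,-0.06],[-0.005,0.127,-0.06]], dr=[[0,0,0],[0,0,0],[0,0,0],[0,0,0],[0,0,0],[0,0,0]], grip=[0.55,0.55,0.55,0.55,0.55,0.55])

```text
t: 10.28
position: [0.4691, 0.2375, 0.0885]
eef_rot: [179.8, -0.2, -84.3]
ft_force: [-0.1, 0.2, 1.1]
finger_gap: 0.0465
```

>>> play_rows(delta_pos=[[0,0.005,-0.03],[0,0.005,-0.06],[0,0.005,-0.08],[0,0.005,-0.094],[0,0.005,-0.102],[0,0.005,-0.104],[0,0.005,-0.104]], dr=[[0,0,0],[0,0,0],[0,0,0],[0,0,0],[0,0,0],[0,0,0],[0,0,0]], grip=[0.55,0.55,0.55,0.55,0.55,0.55,0.55])

```text
t: 10.87
position: [0.4704, 0.2424, -0.0131]
eef_rot: [-180.0, 0.0, -84.4]
ft_force: [0.2, 0.3, -1.0]
finger_gap: 0.0471
```

>>> play_rows(delta_pos=[[0,0,0],[0,0,0],[0,0,0],[0,0,0],[0,0,0]], dr=[[0,0,0],[0,0,0],[0,0,0],[0,0,0],[0,0,0]], grip=[0.2,0.2,0.2,0.2,0.2], force=30)

```text
t: 11.28
position: [0.4708, 0.2434, -0.012]
eef_rot: [-179.9, 0.1, -84.4]
ft_force: [-0.0, -0.2, 6.2]
finger_gap: 0.0355
```

>>> play_rows(delta_pos=[[0,0,0.02],[0,0,0.05],[0,0,0.09],[0,-0.04,0.12],[0.002,-0.08,0.12],[0.003,-0.12,0.12],[0.004,-0.16,0.12],[0.004,-0.2,0.12],[0.004,-0.2375,0.12],[0.004,-0.2375,0.12]], dr=[[0,0,-1],[0,0,-1],[0,0,-1],[0,0,-1],[0,0,-1],[0,0,-1],[0,0,-1],[0,0,-1],[0,0,-1],[0,0,-1]], grip=[0.2,0.2,0.2,0.2,0.2,0.2,0.2,0.2,0.2,0.2])

```text
t: 12.12
position: [0.4733, 0.0005, 0.1066]
eef_rot: [-180.0, -0.0, -85.7]
ft_force: [0.8, 1.7, -0.2]
finger_gap: 0.0354
```

>>> play_rows(delta_pos=[[0.0015,0.001,-0.03],[0.0015,0.001,-0.05],[0.0015,0.001,-0.062],[0.0015,0.001,-0.07],[0.0015,0.001,-0.073]], dr=[[0,0,0],[0,0,0],[0,0,0],[0,0,0],[0,0,0]], grip=[0.2,0.2,0.2,0.2,0.2])

```text
t: 12.53
position: [0.4749, 0.0064, 0.0323]
eef_rot: [179.9, -0.0, -85.4]
ft_force: [0.3, 0.2, -1.0]
finger_gap: 0.0359
```

>>> play_rows(delta_pos=[[0,0,-0.001],[0,0,-0.002],[0,0,-0.002]], dr=[[0,0,0],[0,0,0],[0,0,0]], grip=[0.2,0.2,0.2])

```text
t: 12.78
position: [0.476, 0.0067, 0.0322]
eef_rot: [-179.9, 0.0, -85.4]
ft_force: [-0.5, -0.6, 0.2]
finger_gap: 0.0355
```

>>> play_rows(delta_pos=[[0,0,-0.001],[0,0,-0.002],[0,0,-0.002]], dr=[[0,0,0],[0,0,0],[0,0,0]], grip=[0.2,0.2,0.2])

```text
t: 13.03
position: [0.4754, 0.0065, 0.0294]
eef_rot: [-180.0, 0.0, -85.4]
ft_force: [-0.3, -0.9, -0.9]
finger_gap: 0.0359
```

```bash
python3 - <<'E'
from h import *
for i in range(3):
    get_image('top'); o=get_obs(); print(o['position'].round(4),o['ft_force'].round(1))
E
```

```text
[0.4754 0.0065 0.0294] [ 0.8 -0.1 -0.3]
[0.4754 0.0064 0.0294] [-0.4 -0.5 -0.8]
[0.4754 0.0064 0.0294] [ 0.   0.1 -1.2]
```

>>> play_rows(delta_pos=[[0,0,-0.001],[0,0,-0.002],[0,0,-0.002]], dr=[[0,0,0],[0,0,0],[0,0,0]], grip=[0.2,0.2,0.2])

```text
t: 13.43
position: [0.4752, 0.0064, 0.027]
eef_rot: [180.0, -0.0, -85.4]
ft_force: [0.4, 0.9, -0.7]
finger_gap: 0.0357
```

>>> play_rows(delta_pos=[[0,0,-0.001],[0,0,-0.001]], dr=[[0,0,0],[0,0,0]], grip=[0.2,0.2])

```text
t: 13.6
position: [0.4752, 0.0063, 0.026]
eef_rot: [180.0, -0.0, -85.4]
ft_force: [-0.3, -0.7, -0.5]
finger_gap: 0.0355
```

```bash
python3 - <<'E'
from h import *
im,d=get_image('scene'); o=get_obs(); print(o['position'].round(4),o['ft_force'].round(1))
save(cv2.resize(im[160:260,210:340],None,fx=5,fy=5),'c1.png')
P=cloud('scene',d)
m=np.hypot(P[...,0]-.51,P[...,1]-.07)<.03; print(np.nanpercentile(P[m][:,2],[5,25,50,75,95]))
E
```

```text
[0.4753 0.0063 0.0261] [ 0.5  0.1 -0.9]
[0.04229209 0.27829764 0.36844084 0.41216187 0.44634452]
```

View pics/c1.png

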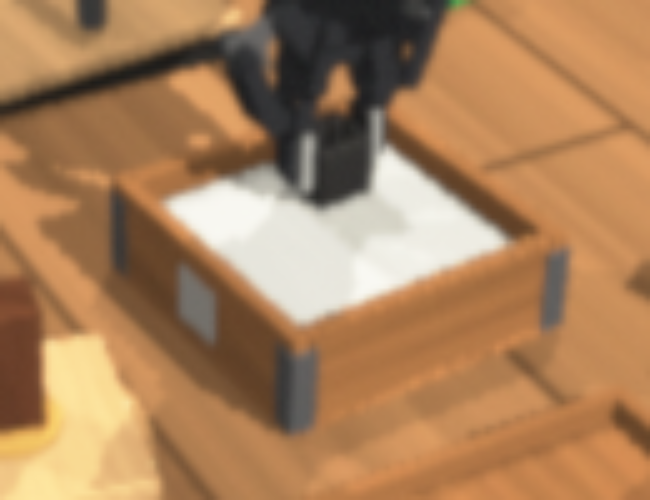

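>>> play_rows(delta_pos=[[0,0,-0.001],[0,0,-0.0015]], dr=[[0,0,0],[0,0,0]], grip=[0.2,0.2])

```text
t: 13.82
position: [0.4755, 0.0064, 0.0249]
eef_rot: [-180.0, -0.0, -85.4]
ft_force: [-1.2, -0.2, 1.6]
finger_gap: 0.0359
```

>>> play_rows(delta_pos=[[0,0,-0.001],[0,0,-0.001]], dr=[[0,0,0],[0,0,0]], grip=[0.2,0.2])

```text
t: 13.98
position: [0.4756, 0.0063, 0.0244]
eef_rot: [-180.0, -0.0, -85.4]
ft_force: [-2.6, -0.1, 4.8]
finger_gap: 0.0358
```

>>> play_rows(delta_pos=[[0,0,0.001],[0,0,0.001],[0,0,0.001],[0,0,0.01],[0,0,0.03],[0,0,0.06],[0,0.03,0.09],[0,0.07,0.09],[-0.003,0.11,0.09],[-0.006,0.15,0.09]], dr=[[0,0,0],[0,0,0],[0,0,0],[0,0,0],[0,0,0],[0,0,0],[0,0,0],[0,0,0],[0,0,0],[0,0,0]], grip=[0.55,0.55,0.55,0.55,0.55,0.55,0.55,0.55,0.55,0.55])

```text
t: 14.82
position: [0.4694, 0.1582, 0.1153]
eef_rot: [-179.9, 0.1, -85.4]
ft_force: [0.7, -0.3, -0.1]
finger_gap: 0.0471
```

```bash
python3 - <<'E'
from h import *
o=get_obs(); print(o['position'],o['eef_rot'],o['t'])
for cam in('top','scene'):
    im,d=get_image(cam); print(cam)
    def R(n,*a,**k): 
        for r in rects(cam,d,*a,**k): print(n,*r)
    R('box',(.489,.041),.06,.068,.09)
    R('blk',(.52,.29),.15,.032,.06)
E
```

```text
[0.46937971 0.15815372 0.11529569] [-1.79898531e+02  7.89370949e-02 -8.54463776e+01] 14.8167
top
box 245 [476.8   4.3] [36.4 35.9] 3.3 77.4
scene
box 151 [475.2   9.2] [37.8 37.9] 6.6 77.4
blk 260 [466.6 340.8] [37.3 38.1] 88.2 41.2
blk 281 [569.7 346.2] [36.9 36.7] 11.9 41.3
```

>>> play_rows(delta_pos=[[-0.002,0.04,0],[-0.002,0.08,0],[-0.002,0.12,-0.01],[-0.002,0.16,-0.04],[-0.002,0.181,-0.07],[-0.002,0.181,-0.07],[-0.002,0.181,-0.07]], dr=[[0,0,-5.6],[0,0,-5.6],[0,0,-5.6],[0,0,-5.6],[0,0,-5.6],[0,0,-5.6],[0,0,-5.6]], grip=[0.55,0.55,0.55,0.55,0.55,0.55,0.55])

```text
t: 15.5
position: [0.4661, 0.3369, 0.041]
eef_rot: [179.8, -0.3, -90.9]
ft_force: [0.6, -0.3, 1.3]
finger_gap: 0.047
```

>>> play_rows(delta_pos=[[0,0.001,-0.02],[0,0.001,-0.04],[0,0.001,-0.053],[0,0.001,-0.056],[0,0.001,-0.056]], dr=[[0,0,0],[0,0,0],[0,0,0],[0,0,0],[0,0,0]], grip=[0.55,0.55,0.55,0.55,0.55])

```text
t: 15.92
position: [0.4676, 0.3376, -0.0119]
eef_rot: [180.0, -0.0, -91.0]
ft_force: [-1.0, -0.7, 1.2]
finger_gap: 0.047
```

>>> play_rows(delta_pos=[[0,0,0],[0,0,0],[0,0,0],[0,0,0],[0,0,0]], dr=[[0,0,0],[0,0,0],[0,0,0],[0,0,0],[0,0,0]], grip=[0.2,0.2,0.2,0.2,0.2])

```text
t: 16.33
position: [0.4682, 0.339, -0.0104]
eef_rot: [-179.9, 0.1, -91.0]
ft_force: [-1.1, -2.0, 6.0]
finger_gap: 0.0355
```

>>> play_rows(delta_pos=[[0,0,0.02],[0,0,0.05],[0,0,0.09],[0,-0.04,0.12],[0.001,-0.08,0.12],[0.001,-0.12,0.12],[0.001,-0.16,0.12],[0.001,-0.2,0.12],[0.001,-0.24,0.12],[0.001,-0.2605,0.12]], dr=[[0,0,0],[0,0,0],[0,0,2],[0,0,5.6],[0,0,5.6],[0,0,5.6],[0,0,5.6],[0,0,5.6],[0,0,5.6],[0,0,5.6]], grip=[0.2,0.2,0.2,0.2,0.2,0.2,0.2,0.2,0.2,0.2])

```text
t: 17.17
position: [0.4678, 0.0748, 0.1082]
eef_rot: [-180.0, 0.0, -85.5]
ft_force: [0.8, 0.1, 0.3]
finger_gap: 0.0354
```

>>> play_rows(delta_pos=[[0,0,0],[0,0,-0.03],[0,0,-0.05],[0,0,-0.06],[0,0,-0.06]], dr=[[0,0,0],[0,0,0],[0,0,0],[0,0,0],[0,0,0]], grip=[0.2,0.2,0.2,0.2,0.2])

```text
t: 17.58
position: [0.4668, 0.0776, 0.0452]
eef_rot: [179.7, -0.1, -85.4]
ft_force: [-0.3, -0.1, -0.1]
finger_gap: 0.036
```

>>> play_rows(delta_pos=[[0.002,0,-0.006],[0.002,0,-0.012],[0.002,0,-0.014],[0.002,0,-0.014]], dr=[[0,0,0],[0,0,0],[0,0,0],[0,0,0]], grip=[0.2,0.2,0.2,0.2])

```text
t: 17.92
position: [0.4704, 0.0781, 0.0337]
eef_rot: [180.0, -0.0, -85.4]
ft_force: [0.2, 0.4, -0.7]
finger_gap: 0.0357
```

>>> play_rows(delta_pos=[[0,0,-0.001],[0,0,-0.002],[0,0,-0.002]], dr=[[0,0,0],[0,0,0],[0,0,0]], grip=[0.2,0.2,0.2])

```text
t: 18.17
position: [0.4704, 0.078, 0.0319]
eef_rot: [-180.0, 0.0, -85.4]
ft_force: [0.2, -0.3, -1.2]
finger_gap: 0.0354
```

>>> play_rows(delta_pos=[[0,0,-0.0015],[0,0,-0.003],[0,0,-0.004],[0,0,-0.004]], dr=[[0,0,0],[0,0,0],[0,0,0],[0,0,0]], grip=[0.2,0.2,0.2,0.2])

```text
t: 18.5
position: [0.4702, 0.0778, 0.0275]
eef_rot: [180.0, -0.0, -85.4]
ft_force: [0.6, -0.2, -0.5]
finger_gap: 0.0356
```

>>> play_rows(delta_pos=[[0,0,-0.001],[0,0,-0.0015],[0,0,-0.0015]], dr=[[0,0,0],[0,0,0],[0,0,0]], grip=[0.2,0.2,0.2])

```text
t: 18.75
position: [0.4705, 0.0779, 0.0266]
eef_rot: [-180.0, -0.0, -85.4]
ft_force: [-2.2, -0.6, 2.3]
finger_gap: 0.0355
```

>>> play_rows(delta_pos=[[0,0,0.001],[0,0,0.001],[0,0,0.001],[0,0,0.01],[0,0,0.03],[0,0,0.06],[0.02,0.03,0.09],[0.04,0.07,0.09],[0.06,0.11,0.09],[0.08,0.14,0.09]], dr=[[0,0,0],[0,0,0],[0,0,0],[0,0,0],[0,0,0],[0,0,7],[0,0,14],[0,0,21],[0,0,28],[0,0,35]], grip=[0.55,0.55,0.55,0.55,0.55,0.55,0.55,0.55,0.55,0.55])

```text
t: 19.58
position: [0.549, 0.2161, 0.1183]
eef_rot: [-179.8, -0.0, -50.0]
ft_force: [2.0, -1.0, 1.3]
finger_gap: 0.0472
```

>>> play_rows(delta_pos=[[0.01,0.04,0],[0.02,0.08,0],[0.02,0.1,0],[0.02,0.125,0],[0.02,0.125,0],[0.02,0.125,0],[0.02,0.125,0],[0.02,0.125,0],[0.02,0.125,0],[0.02,0.125,0]], dr=[[0,0,7],[0,0,14],[0,0,21],[0,0,28],[0,0,35],[0,0,42],[0,0,49],[0,0,56],[0,0,60],[0,0,60]], grip=[0.55,0.55,0.55,0.55,0.55,0.55,0.55,0.55,0.55,0.55])

```text
t: 20.42
position: [0.568, 0.3391, 0.1167]
eef_rot: [180.0, -0.0, 9.8]
ft_force: [-0.6, 0.6, -0.3]
finger_gap: 0.0473
```

```bash
python3 - <<'E'
from h import *
o=get_obs(); print(o['position'],o['eef_rot'],o['t'])
for cam in('top','scene'):
    im,d=get_image(cam); print(cam)
    def R(n,*a,**k): 
        for r in rects(cam,d,*a,**k): print(n,*r)
    R('box',(.489,.041),.08,.068,.09)
    R('blk',(.52,.29),.15,.032,.06)
E
```

```text
[0.56804618 0.33911135 0.11674622] [ 1.79989810e+02 -1.45609093e-02  9.75357768e+00] 20.4167
top
box 236 [471.5  76.3] [36.7 33.5] 5.2 77.8
box 243 [476.7   4.3] [36.5 35.6] 4.6 77.6
blk 213 [571.3 341.2] [37.6 34.5] 8.1 40.2
scene
box 151 [474.9   7.3] [37.7 40.9] 2.7 77.6
box 149 [469.   81.2] [37.5 39. ] 1.2 78.0
blk 290 [569.2 345.3] [38.6 36.7] 10.6 41.3
```

>>> play_rows(delta_pos=[[0.002,0.004,-0.035],[0.002,0.004,-0.07],[0.002,0.004,-0.1],[0.002,0.004,-0.118],[0.002,0.004,-0.128],[0.002,0.004,-0.128],[0.002,0.004,-0.128]], dr=[[0,0,0],[0,0,0],[0,0,0],[0,0,0],[0,0,0],[0,0,0],[0,0,0]], grip=[0.55,0.55,0.55,0.55,0.55,0.55,0.55])

```text
t: 21.1
position: [0.5705, 0.3432, -0.0108]
eef_rot: [180.0, -0.1, 9.6]
ft_force: [-0.2, -0.1, 0.4]
finger_gap: 0.0466
```

>>> play_rows(delta_pos=[[0,0,0],[0,0,0],[0,0,0],[0,0,0],[0,0,0]], dr=[[0,0,0],[0,0,0],[0,0,0],[0,0,0],[0,0,0]], grip=[0.2,0.2,0.2,0.2,0.2])

```text
t: 21.52
position: [0.5711, 0.344, -0.0092]
eef_rot: [-179.9, -0.2, 9.6]
ft_force: [-0.3, 0.2, 6.7]
finger_gap: 0.0357
```

>>> play_rows(delta_pos=[[0,0,0.02],[0,0,0.05],[0,-0.01,0.09],[-0.01,-0.05,0.12],[-0.015,-0.09,0.12],[-0.02,-0.13,0.12],[-0.03,-0.17,0.12],[-0.04,-0.21,0.12],[-0.0403,-0.25,0.12],[-0.0403,-0.29,0.12]], dr=[[0,0,0],[0,0,0],[0,0,-2],[0,0,-5],[0,0,-5],[0,0,-5],[0,0,-5],[0,0,-5],[0,0,-5],[0,0,-5]], grip=[0.2,0.2,0.2,0.2,0.2,0.2,0.2,0.2,0.2,0.2])

```text
t: 22.35
position: [0.5288, 0.0522, 0.109]
eef_rot: [-180.0, -0.1, 4.7]
ft_force: [1.4, -0.5, -0.3]
finger_gap: 0.0349
```

>>> play_rows(delta_pos=[[0,-0.008,0],[0,-0.008,0],[0,-0.008,-0.03],[0,-0.008,-0.05],[0,-0.008,-0.06],[0,-0.008,-0.066],[0,-0.008,-0.07],[0,-0.008,-0.07]], dr=[[0,0,0],[0,0,0],[0,0,0],[0,0,0],[0,0,0],[0,0,0],[0,0,0],[0,0,0]], grip=[0.2,0.2,0.2,0.2,0.2,0.2,0.2,0.2])

```text
t: 23.02
position: [0.5298, 0.0462, 0.0383]
eef_rot: [180.0, -0.0, 4.6]
ft_force: [-0.4, 0.5, 0.4]
finger_gap: 0.0352
```

>>> play_rows(delta_pos=[[0.0005,0,-0.003],[0.0005,0,-0.006],[0.0005,0,-0.008],[0.0005,0,-0.009],[0.0005,0,-0.009]], dr=[[0,0,0],[0,0,0],[0,0,0],[0,0,0],[0,0,0]], grip=[0.2,0.2,0.2,0.2,0.2])

```text
t: 23.43
position: [0.5301, 0.0457, 0.0291]
eef_rot: [180.0, 0.0, 4.6]
ft_force: [0.2, -0.3, -0.7]
finger_gap: 0.0353
```

>>> play_rows(delta_pos=[[0,0,-0.001],[0,0,-0.0015],[0,0,-0.0015]], dr=[[0,0,0],[0,0,0],[0,0,0]], grip=[0.2,0.2,0.2])

```text
t: 23.68
position: [0.5303, 0.0458, 0.028]
eef_rot: [180.0, -0.0, 4.6]
ft_force: [-0.6, -0.2, -0.0]
finger_gap: 0.0354
```

>>> play_rows(delta_pos=[[0,0,-0.001],[0,0,-0.0012],[0,0,-0.0012]], dr=[[0,0,0],[0,0,0],[0,0,0]], grip=[0.2,0.2,0.2])

```text
t: 23.93
position: [0.5304, 0.0458, 0.0273]
eef_rot: [180.0, -0.0, 4.6]
ft_force: [-2.0, 0.1, 4.6]
finger_gap: 0.0354
```

>>> play_rows(delta_pos=[[0,0,0.001],[0,0,0.001],[0,0,0.001],[0,0,0.01],[0,0,0.03],[0,0,0.06],[0,0,0.1],[0.03,0.005,0.12],[0.06,0.01,0.12],[0.09,0.02,0.12]], dr=[[0,0,0],[0,0,0],[0,0,0],[0,0,0],[0,0,0],[0,0,0],[0,0,0],[0,0,-7],[0,0,-14],[0,0,-16]], grip=[0.55,0.55,0.55,0.55,0.55,0.55,0.55,0.55,0.55,0.55])

```text
t: 24.77
position: [0.6224, 0.0658, 0.1503]
eef_rot: [-179.8, -0.3, -11.8]
ft_force: [0.1, 0.1, 0.1]
finger_gap: 0.047
```

```bash
python3 - <<'E'
from h import *
o=get_obs(); print(o['position'],o['eef_rot'],o['t'])
for cam in('top','scene'):
    im,d=get_image(cam); print(cam)
    save(cv2.resize(im[90:270,150:350],None,fx=3,fy=3),cam+'2.png')
    def R(n,*a,**k): 
        for r in rects(cam,d,*a,**k): print(n,*r)
    R('box',(.489,.041),.08,.068,.09)
    R('tfoot',(.69,.08),.12,.012,.03,minn=100)
    R('thandle',(.69,.08),.09,.08,.12)
    for q in place_of('mat',cam): print(q,at_z(cam,*q['pixel'],0))
E
```

```text
[0.62236201 0.06575486 0.15034662] [-179.83988628   -0.28746601  -11.77164855] 24.7667
top
box 231 [530.2  45.5] [36.5 33.8] 4.2 77.7
box 233 [471.6  76.4] [37.2 33.8] 3.9 78.0
box 243 [476.5   4.3] [36.5 35.6] 4.6 77.5
tfoot 121 [730.3  28.3] [33.  31.8] 77.6 17.1
tfoot 718 [659.8  86.8] [119.7  48.4] 78.9 17.0
scene
box 153 [473.7   8.1] [40.  40.2] 5.7 77.7
box 172 [529.1  49.6] [37.4 37.2] 4.7 77.9
box 167 [469.5  80.5] [39.4 39.5] 0.1 78.1
tfoot 1440 [693.2  81.9] [124.7 120.5] 78.5 17.5
thandle 173 [693.8  83.2] [34.2 31.8] 79.6 92.4
{'pixel': [210.0, 250.1], 'confidence': 0.72} [0.6971754  0.08105108 0.        ]
```

View pics/scene2.png

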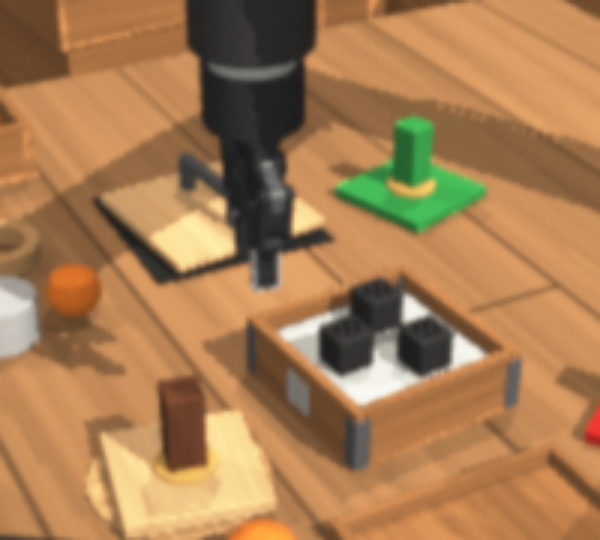

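>>> play_rows(delta_pos=[[0.036,0.008,-0.02],[0.072,0.0155,-0.03],[0.072,0.0155,-0.03],[0.072,0.0155,-0.03],[0.072,0.0155,-0.03]], dr=[[0,0,0],[0,0,0],[0,0,0],[0,0,0],[0,0,0]], grip=[0.6,0.6,0.6,0.6,0.6])

```text
t: 25.38
position: [0.6919, 0.0809, 0.1177]
eef_rot: [180.0, -0.1, -11.4]
ft_force: [0.6, -0.7, 0.7]
finger_gap: 0.0518
```

>>> play_rows(delta_pos=[[0.002,0,-0.03],[0.002,0,-0.06],[0.002,0,-0.08],[0.002,0,-0.094],[0.002,0,-0.094],[0.002,0,-0.094]], dr=[[0,0,0],[0,0,0],[0,0,0],[0,0,0],[0,0,0],[0,0,0]], grip=[0.6,0.6,0.6,0.6,0.6,0.6])

```text
t: 25.88
position: [0.6944, 0.0811, 0.025]
eef_rot: [-180.0, -0.1, -11.4]
ft_force: [-0.3, -0.2, 0.9]
finger_gap: 0.0512
```

>>> play_rows(delta_pos=[[0,0,0],[0,0,0],[0,0,0],[0,0,0],[0,0,0],[0,0,0]], dr=[[0,0,0],[0,0,0],[0,0,0],[0,0,0],[0,0,0],[0,0,0]], grip=[0.1,0.1,0.1,0.1,0.1,0.1], force=90)

```text
t: 26.38
position: [0.6957, 0.0813, 0.0264]
eef_rot: [-179.9, -0.3, -11.4]
ft_force: [-2.3, 0.3, 6.5]
finger_gap: 0.0311
```

>>> play_rows(delta_pos=[[0,0,0.02],[0,0,0.05],[0,0,0.09],[0,0,0.125],[-0.035,-0.007,0.125],[-0.07,-0.013,0.125],[-0.105,-0.02,0.125],[-0.14,-0.026,0.125],[-0.175,-0.033,0.125],[-0.203,-0.038,0.125]], dr=[[0,0,0],[0,0,0],[0,0,0],[0,0,0],[0,0,4],[0,0,8],[0,0,12],[0,0,16],[0,0,16],[0,0,16]], grip=[0.1,0.1,0.1,0.1,0.1,0.1,0.1,0.1,0.1,0.1])

```text
t: 27.22
position: [0.4888, 0.0429, 0.1473]
eef_rot: [-180.0, 0.0, 4.6]
ft_force: [-0.1, 0.7, -3.5]
finger_gap: 0.031
```

```bash
python3 - <<'E'
from h import *
o=get_obs(); print(o['position'],o['eef_rot'],o['t'],o['ft_force'],o['finger_gap'])
for cam in('top','scene'):
    im,d=get_image(cam); print(cam)
    save(cv2.resize(im[90:270,150:350],None,fx=3,fy=3),cam+'3.png')
    def R(n,*a,**k): 
        for r in rects(cam,d,*a,**k): print(n,*r)
    R('foot',(.495,.041),.12,.115,.16,minn=80)
    R('mat',(.695,.08),.1,.0012,.01,minn=80)
    P=cloud(cam,d); hs=cv2.cvtColor(im,cv2.COLOR_RGB2HSV)
    print(hs[130:140,225:235].mean((0,1)) if cam=='top' else hs[245:255,205:215].mean((0,1)))
    for q in place_of('mat',cam): print(q,at_z(cam,*q['pixel'],0))
E
```

```text
[0.48880009 0.04288307 0.14734568] [-1.79951058e+02  1.89240429e-02  4.62552239e+00] 27.2167 [-0.05536137  0.74336816 -3.52562033] 0.030997299511213997
top
foot 1457 [465.6  40.9] [ 73.  120.1] 4.9 138.2
mat 254 [735.2  30.6] [133.2  52.4] 39.1 3.4
[14.88 28.42 71.04]
scene
foot 1289 [486.9  46.3] [122.9 122.8] 4.6 139.7
mat 1844 [696.5  78.7] [151.2 148.6] 75.3 3.4
[ 17.35 124.85 239.69]
{'pixel': [218.5, 160.0], 'confidence': 0.73} [ 0.4924045  -0.32355888  0.        ]
{'pixel': [208.6, 247.1], 'confidence': 0.59} [0.69571415 0.06906791 0.        ]
```

View pics/scene3.png

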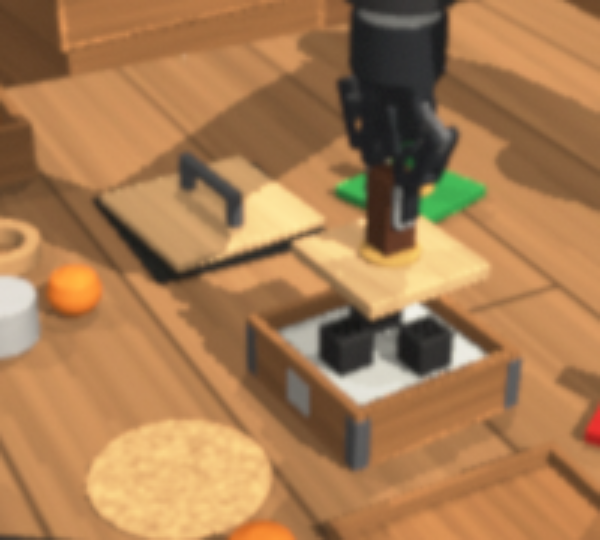

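>>> play_rows(delta_pos=[[0.002,0,-0.01],[0.002,0,-0.025],[0.002,0,-0.035],[0.002,0,-0.04],[0.002,0,-0.043],[0.002,0,-0.043]], dr=[[0,0,0],[0,0,0],[0,0,0],[0,0,0],[0,0,0],[0,0,0]], grip=[0.1,0.1,0.1,0.1,0.1,0.1])

```text
t: 27.92
position: [0.493, 0.0431, 0.1035]
eef_rot: [180.0, 0.1, 4.6]
ft_force: [-0.2, -1.1, -3.7]
finger_gap: 0.031
```

>>> play_rows(delta_pos=[[0,0,-0.001],[0,0,-0.002],[0,0,-0.003],[0,0,-0.004],[0,0,-0.005],[0,0,-0.006],[0,0,-0.006]], dr=[[0,0,0],[0,0,0],[0,0,0],[0,0,0],[0,0,0],[0,0,0],[0,0,0]], grip=[0.1,0.1,0.1,0.1,0.1,0.1,0.1])

```text
t: 28.5
position: [0.4937, 0.0434, 0.1]
eef_rot: [-180.0, -0.1, 4.6]
ft_force: [-2.8, 1.2, 6.3]
finger_gap: 0.0315
```

>>> play_rows(delta_pos=[[0,0,-0.001],[0,0,-0.002],[0,0,-0.003],[0,0,-0.004],[0,0,-0.005],[0,0,-0.006],[0,0,-0.007],[0,0,-0.008],[0,0,-0.009],[0,0,-0.01]], dr=[[0,0,0],[0,0,0],[0,0,0],[0,0,0],[0,0,0],[0,0,0],[0,0,0],[0,0,0],[0,0,0],[0,0,0]], grip=[0.1,0.1,0.1,0.1,0.1,0.1,0.1,0.1,0.1,0.1])

```text
t: 29.33
position: [0.4938, 0.0434, 0.0901]
eef_rot: [-180.0, -0.1, 4.6]
ft_force: [-3.3, 1.6, 5.6]
finger_gap: 0.0314
```

>>> play_rows(delta_pos=[[0,0,-0.001],[0,0,-0.002],[0,0,-0.003],[0,0,-0.004],[0,0,-0.005],[0,0,-0.006],[0,0,-0.007],[0,0,-0.008],[0,0,-0.009],[0,0,-0.01]], dr=[[0,0,0],[0,0,0],[0,0,0],[0,0,0],[0,0,0],[0,0,0],[0,0,0],[0,0,0],[0,0,0],[0,0,0]], grip=[0.1,0.1,0.1,0.1,0.1,0.1,0.1,0.1,0.1,0.1])

```text
t: 30.17
position: [0.4938, 0.0433, 0.0803]
eef_rot: [180.0, -0.1, 4.6]
ft_force: [-3.3, 0.8, 6.7]
finger_gap: 0.0312
```

>>> play_rows(delta_pos=[[0,0,-0.001],[0,0,-0.002],[0,0,-0.003],[0,0,-0.004],[0,0,-0.005],[0,0,-0.006],[0,0,-0.007],[0,0,-0.008],[0,0,-0.008]], dr=[[0,0,0],[0,0,0],[0,0,0],[0,0,0],[0,0,0],[0,0,0],[0,0,0],[0,0,0],[0,0,0]], grip=[0.1,0.1,0.1,0.1,0.1,0.1,0.1,0.1,0.1])

```text
t: 30.92
position: [0.4939, 0.0434, 0.0723]
eef_rot: [180.0, -0.1, 4.6]
ft_force: [-3.3, 0.6, 7.6]
finger_gap: 0.0313
```

>>> play_rows(delta_pos=[[0,0,-0.001],[0,0,-0.002],[0,0,-0.002]], dr=[[0,0,0],[0,0,0],[0,0,0]], grip=[0.1,0.1,0.1])

```text
t: 31.17
position: [0.4942, 0.0433, 0.0719]
eef_rot: [180.0, -0.2, 4.6]
ft_force: [-6.3, 1.0, 16.2]
finger_gap: 0.0311
```

>>> play_rows(delta_pos=[[0,0,-0.001],[0,0,-0.002],[0,0,-0.002]], dr=[[0,0,0],[0,0,0],[0,0,0]], grip=[0.1,0.1,0.1])

```text
t: 31.42
position: [0.4945, 0.0433, 0.0718]
eef_rot: [180.0, -0.3, 4.7]
ft_force: [-10.8, 2.1, 22.0]
finger_gap: 0.0311
```

>>> play_rows(delta_pos=[[0,0,0.0],[0,0,0.004],[0,0,0.008],[0,0,0.02],[0,0,0.05],[0,0,0.08],[0.03,0.006,0.08],[0.07,0.012,0.08],[0.11,0.018,0.08],[0.15,0.025,0.08]], dr=[[0,0,0],[0,0,0],[0,0,0],[0,0,0],[0,0,0],[0,0,0],[0,0,-4],[0,0,-8],[0,0,-12],[0,0,-16]], grip=[0.1,0.1,0.1,0.1,0.1,0.1,0.1,0.1,0.1,0.1])

```text
t: 32.25
position: [0.6447, 0.0683, 0.1463]
eef_rot: [180.0, 0.0, -11.6]
ft_force: [0.2, 0.3, -2.2]
finger_gap: 0.0312
```

```bash
python3 - <<'E'
from h import *
o=get_obs(); print(o['position'],o['eef_rot'],o['t'],o['ft_force'],o['finger_gap'])
for cam in('top','scene'):
    im,d=get_image(cam); print(cam)
    save(cv2.resize(im[90:270,150:350],None,fx=3,fy=3),cam+'4.png')
    def R(n,*a,**k): 
        for r in rects(cam,d,*a,**k): print(n,*r)
    R('blk',(.492,.043),.075,.041,.054)
    R('foot',(.63,.065),.12,.1,.15,minn=80)
    R('mat',(.695,.08),.1,.0012,.01,minn=80)
    P=cloud(cam,d)
    L=np.array([(P[...,0]-.492)*.9968+(P[...,1]-.0434)*.0802,-(P[...,0]-.492)*.0802+(P[...,1]-.0434)*.9968])
    m=(abs(L[0])<.066)&(abs(L[1])<.066)&(P[...,2]<.03)&(P[...,2]>0)
    A=np.c_[L[0][m],L[1][m],np.ones(m.sum())]; s=np.linalg.lstsq(A,P[...,2][m],rcond=None)[0]; print('floor',m.sum(),np.degrees(s[:2]).round(2),s[2].round(4))
E
```

```text
[0.64472702 0.06827568 0.14626306] [ 1.79991573e+02  1.98028007e-02 -1.15906981e+01] 32.25 [ 0.15318681  0.25948012 -2.21375455] 0.03122895550327126
top
blk 204 [529.5  45.4] [36.8 32. ] 4.3 48.6
blk 12 [485.6 116.2] [27.2  0.6] 5.0 47.9
blk 208 [476.9   3.5] [36.3 34. ] 4.2 48.5
blk 213 [470.7  75.9] [34.7 34.2] 5.1 48.4
foot 1556 [645.2  68.4] [120.2 120.6] 78.5 136.7
floor 2079 [-0.01 -0.23] 0.0131
scene
blk 24 [496.  -30.1] [29.8  3.8] 6.3 47.0
blk 134 [475.    9.8] [38.7 38.7] 4.0 48.7
blk 153 [528.8  50.7] [36.6 39. ] 4.7 48.9
blk 153 [469.1  80.6] [38.  38.1] 5.9 49.2
foot 1578 [649.8  72.5] [123.6 119.9] 78.1 129.9
mat 1855 [696.3  77.9] [151.9 149.4] 73.4 3.4
floor 270 [2.57 0.01] 0.018
```

View pics/scene4.png

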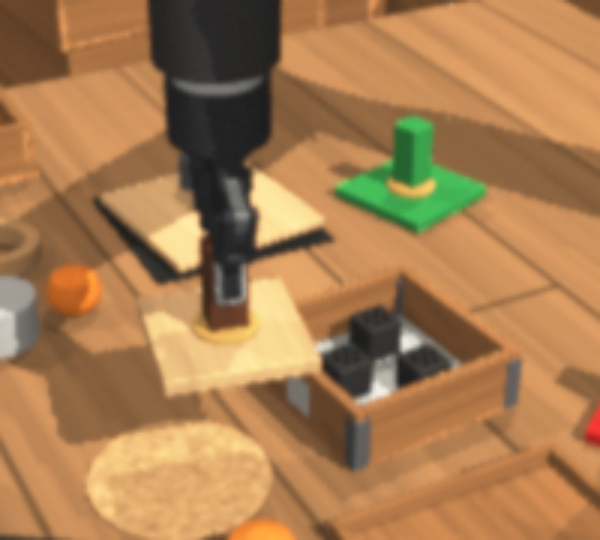

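```bash
python3 - <<'E'
from h import *
for k in range(2):
  for cam in('top','scene'):
    im,d=get_image(cam); o=get_obs(); print(cam,o['t'],o['position'].round(4),o['ft_force'].round(1),o['finger_gap'].round(4))
    for r in rects(cam,d,(.64,.065),.12,.1,.15,minn=80): print(*r)
E
```

```text
Traceback (most recent call last):
AttributeError: 'float' object has no attribute 'round'
```

```bash
python3 - <<'E'
from h import *
for k in range(2):
  for cam in('top','scene'):
    im,d=get_image(cam); o=get_obs(); print(cam,o['t'],o['position'].round(4),o['ft_force'].round(1),o['finger_gap'])
    for r in rects(cam,d,(.64,.065),.12,.08,.15,minn=80): print(*r)
E
```

```text
top 32.45 [0.6431 0.068  0.1428] [-0.5 -0.4 -4. ] 0.030864368400966048
1560 [644.3  68.3] [121.7 120.5] 79.5 130.6
scene 32.5 [0.6429 0.0679 0.1451] [-0.5 -0.5 -3.3] 0.03075103140293849
1546 [642.4  71.1] [125.8 120.3] 78.8 133.7
top 32.55 [0.6429 0.068  0.1469] [-0.3 -0.3 -2.4] 0.03125879356778656
1549 [643.5  68.1] [120.9 120.1] 78.8 135.6
scene 32.6 [0.6428 0.0681 0.148 ] [-0.3  0.1 -4. ] 0.031357902672100695
1511 [642.7  72.1] [124.  120.6] 78.8 137.9
```

>>> play_rows(delta_pos=[[0.03,0.005,0],[0.0545,0.0085,-0.02],[0.0545,0.0085,-0.05],[0.0545,0.0085,-0.08],[0.0545,0.0085,-0.1],[0.0545,0.0085,-0.11],[0.0545,0.0085,-0.114],[0.0545,0.0085,-0.114]], dr=[[0,0,0],[0,0,0],[0,0,0],[0,0,0],[0,0,0],[0,0,0],[0,0,0],[0,0,0]], grip=[0.1,0.1,0.1,0.1,0.1,0.1,0.1,0.1])

```text
t: 33.27
position: [0.6976, 0.0767, 0.034]
eef_rot: [-180.0, -0.1, -11.4]
ft_force: [0.3, 0.8, -2.8]
finger_gap: 0.0311
```

>>> play_rows(delta_pos=[[0,0,-0.002],[0,0,-0.004],[0,0,-0.006],[0,0,-0.007],[0,0,-0.007]], dr=[[0,0,0],[0,0,0],[0,0,0],[0,0,0],[0,0,0]], grip=[0.1,0.1,0.1,0.1,0.1])

```text
t: 33.68
position: [0.6982, 0.0769, 0.0268]
eef_rot: [-180.0, -0.1, -11.4]
ft_force: [0.7, 0.6, -1.3]
finger_gap: 0.0311
```

>>> play_rows(delta_pos=[[0,0,-0.001],[0,0,-0.002],[0,0,-0.002]], dr=[[0,0,0],[0,0,0],[0,0,0]], grip=[0.1,0.1,0.1])

```text
t: 33.93
position: [0.6986, 0.0769, 0.0264]
eef_rot: [-180.0, -0.2, -11.4]
ft_force: [-1.9, 0.6, 7.0]
finger_gap: 0.0312
```

>>> play_rows(delta_pos=[[0,0,0],[0,0,0.001],[0,0,0.001],[0,0,0.01],[0,0,0.03],[0,0,0.06],[0,0,0.09],[0,0,0.12],[-0.02,-0.02,0.14],[-0.04,-0.05,0.14]], dr=[[0,0,0],[0,0,0],[0,0,0],[0,0,0],[0,0,0],[0,0,0],[0,0,0],[0,0,0],[0,0,-5],[0,0,-10]], grip=[0.6,0.6,0.6,0.6,0.6,0.6,0.6,0.6,0.6,0.6])

```text
t: 34.77
position: [0.6596, 0.0279, 0.1696]
eef_rot: [-179.8, -0.4, -21.5]
ft_force: [1.5, -0.3, 1.4]
finger_gap: 0.0513
```

>>> play_rows(delta_pos=[[-0.02,-0.035,0],[-0.04,-0.07,0],[-0.06,-0.105,0],[-0.08,-0.14,0],[-0.1,-0.175,0],[-0.12,-0.21,0],[-0.14,-0.245,0],[-0.16,-0.28,0],[-0.16,-0.315,0],[-0.16,-0.332,0]], dr=[[0,0,-6.5],[0,0,-13],[0,0,-19.5],[0,0,-26],[0,0,-32.5],[0,0,-39],[0,0,-45.5],[0,0,-52],[0,0,-58],[0,0,-63]], grip=[0.6,0.6,0.6,0.6,0.6,0.6,0.6,0.6,0.6,0.6])

```text
t: 35.6
position: [0.4963, -0.3087, 0.165]
eef_rot: [-179.9, -0.1, -84.8]
ft_force: [-0.2, 0.7, -1.1]
finger_gap: 0.0515
```

```bash
python3 - <<'E'
from h import *
o=get_obs(); print(o['position'],o['eef_rot'],o['t'],o['ft_force'])
for cam in('top','scene'):
    im,d=get_image(cam); print(cam)
    save(im,cam+'5.png')
    def R(n,*a,**k): 
        for r in rects(cam,d,*a,**k): print(n,*r)
    R('tfoot',(.697,.077),.1,.012,.03,minn=100)
    R('handle',(.69,.08),.06,.08,.12)
    P=cloud(cam,d); m=(P[...,2]>.0015)&(P[...,2]<.03)&(np.hypot(P[...,0]-.697,P[...,1]-.077)<.083)
    n,l,s,c=cv2.connectedComponentsWithStats(m.astype(np.uint8)); i=1+s[1:,4].argmax(); q=P[l==i]
    print('mat+foot',np.round(cv2.minEnclosingCircle((q[:,:2]*1000).astype(np.float32))[0]),q[:,:2].min(0),q[:,:2].max(0))
    R('bar',(.5,-.305),.14,.045,.065,minn=50)
    R('lid',(.5,-.305),.14,.01,.03,minn=50)
    R('rim',(.489,.041),.14,.056,.066,minn=50)
b=cv2.imread('pics/top5.png')[85:180,180:290]; cv2.imwrite('pics/mat.png',cv2.resize(b,None,fx=5,fy=5,interpolation=2))
E
```

```text
[ 0.496272   -0.30866528  0.1649578 ] [-1.79928138e+02 -8.52763765e-02 -8.48374547e+01] 35.6 [-0.17455957  0.70123584 -1.11872234]
top
tfoot 1723 [699.5  76.9] [120.5 122.6] 78.7 17.0
handle 184 [699.3  76.3] [32.4 34. ] 77.2 92.2
mat+foot [697.  77.] [ 0.62459858 -0.00534409] [0.77920333 0.15243213]
bar 251 [ 498.2 -298.5] [ 14.5 101.9] 6.5 56.9
lid 3943 [ 499.5 -304.5] [177.5 176.6] 5.9 17.8
rim 814 [493.   41.9] [170.3 168.9] 4.7 59.1
rim 52 [457.5 -42.5] [48.8  7.3] 3.7 58.8
scene
tfoot 1446 [697.   80.1] [126.3 120.9] 78.7 17.5
handle 171 [697.4  79.7] [36.6 32.2] 78.2 92.0
mat+foot [698.  78.] [ 0.61784082 -0.00203566] [0.7715398  0.15352569]
bar 134 [ 497.  -299.6] [ 15.9 114.9] 5.8 55.8
lid 1448 [ 496.3 -301. ] [180.9 183. ] 6.7 18.2
rim 710 [490.2  44. ] [172.7 174.4] 5.0 59.4
```

View pics/mat.png

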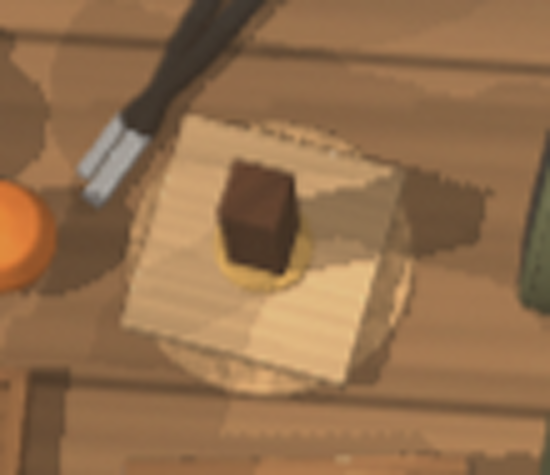

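>>> play_rows(delta_pos=[[0,0,0],[0,0,-0.035],[0,0,-0.07],[0,0,-0.105],[0,0,-0.13],[0,0,-0.145],[0,0,-0.15],[0,0,-0.152],[0,0,-0.152]], dr=[[0,0,0.3],[0,0,0.3],[0,0,0.3],[0,0,0.3],[0,0,0.3],[0,0,0.3],[0,0,0.3],[0,0,0.3],[0,0,0.3]], grip=[0.6,0.6,0.6,0.6,0.6,0.6,0.6,0.6,0.6])

```text
t: 36.45
position: [0.4984, -0.3049, 0.0126]
eef_rot: [-180.0, -0.0, -84.0]
ft_force: [-0.5, 0.9, 0.8]
finger_gap: 0.0512
```

>>> play_rows(delta_pos=[[0,0,0],[0,0,0],[0,0,0],[0,0,0],[0,0,0],[0,0,0]], dr=[[0,0,0],[0,0,0],[0,0,0],[0,0,0],[0,0,0],[0,0,0]], grip=[0,0,0,0,0,0], force=80)

```text
t: 36.95
position: [0.4984, -0.3055, 0.0131]
eef_rot: [-179.9, -0.1, -84.1]
ft_force: [-0.4, 1.2, 5.6]
finger_gap: 0.0125
```

>>> play_rows(delta_pos=[[0,0,0.02],[0,0,0.05],[0,0,0.09],[0,0.01,0.13],[-0.001,0.045,0.13],[-0.002,0.08,0.13],[-0.003,0.12,0.13],[-0.005,0.16,0.13],[-0.006,0.2,0.13],[-0.0063,0.24,0.13]], dr=[[0,0,0],[0,0,0],[0,0,0],[0,0,-1.2],[0,0,-1.2],[0,0,-1.2],[0,0,-1.2],[0,0,-1.2],[0,0,-1.2],[0,0,-1.2]], grip=[0,0,0,0,0,0,0,0,0,0])

```text
t: 37.78
position: [0.4905, -0.0635, 0.141]
eef_rot: [180.0, 0.0, -85.3]
ft_force: [1.4, 0.7, -2.1]
finger_gap: 0.0118
```

>>> play_rows(delta_pos=[[0,0.035,0],[0,0.07,0],[0,0.095,0],[0,0.1057,0],[0,0.1057,-0.02],[0,0.1057,-0.04],[0,0.1057,-0.055],[0,0.1057,-0.065],[0,0.1057,-0.065]], dr=[[0,0,0],[0,0,0],[0,0,0],[0,0,0],[0,0,0],[0,0,0],[0,0,0],[0,0,0],[0,0,0]], grip=[0,0,0,0,0,0,0,0,0])

```text
t: 38.53
position: [0.4897, 0.0397, 0.0736]
eef_rot: [179.7, -0.0, -85.3]
ft_force: [-0.2, 0.4, -2.3]
finger_gap: 0.0121
```

```bash
python3 - <<'E'
from h import *
o=get_obs(); print(o['position'],o['eef_rot'],o['t'],o['ft_force'],o['finger_gap'])
for cam in('top','scene'):
    im,d=get_image(cam); print(cam)
    save(cv2.resize(im[90:270,150:350],None,fx=3,fy=3),cam+'6.png')
    def R(n,*a,**k): 
        for r in rects(cam,d,*a,**k): print(n,*r)
    R('lid',(.489,.041),.14,.074,.096,minn=50)
E
```

```text
[0.48973922 0.03974847 0.07364395] [ 1.79723980e+02 -4.85887180e-02 -8.53246016e+01] 38.5333 [-0.21149304  0.41919519 -2.34694542] 0.012068465254686633
top
lid 3114 [490.3  39.8] [174.7 175.8] 4.4 78.5
scene
lid 2364 [489.6  42.2] [179.  181.6] 4.5 81.0
```

>>> play_rows(delta_pos=[[0.001,0.0015,-0.002],[0.001,0.0015,-0.004],[0.001,0.0015,-0.006],[0.001,0.0015,-0.008],[0.001,0.0015,-0.01],[0.001,0.0015,-0.012],[0.001,0.0015,-0.012]], dr=[[0,0,0],[0,0,0],[0,0,0],[0,0,0],[0,0,0],[0,0,0],[0,0,0]], grip=[0,0,0,0,0,0,0])

```text
t: 39.22
position: [0.4923, 0.0419, 0.0643]
eef_rot: [180.0, -0.0, -85.3]
ft_force: [-0.6, 0.2, -2.0]
finger_gap: 0.0125
```

```bash
python3 - <<'E'
from h import *
for cam in('top','scene'):
    im,d=get_image(cam); print(cam)
    def R(n,*a,**k): 
        for r in rects(cam,d,*a,**k): print(n,*r)
    R('lid',(.489,.041),.14,.064,.09,minn=50)
o=get_obs(); print(o['position'],o['eef_rot'],o['t'],o['ft_force'],o['finger_gap'])
E
```

```text
top
lid 3062 [492.4  41.4] [174.3 175.1] 5.0 69.0
scene
lid 2363 [490.8  45.3] [179.5 180.2] 4.1 69.9
[0.49230427 0.04194569 0.064502  ] [ 1.79987246e+02 -5.53115175e-03 -8.52878317e+01] 39.3167 [-0.24248338  0.19020932 -2.00797475] 0.012171928332892679
```

>>> play_rows(delta_pos=[[0,0,-0.001],[0,0,-0.002],[0,0,-0.002]], dr=[[0,0,0],[0,0,0],[0,0,0]], grip=[0,0,0])

```text
t: 39.57
position: [0.4925, 0.042, 0.0641]
eef_rot: [-180.0, -0.0, -85.3]
ft_force: [-4.4, 0.4, 5.9]
finger_gap: 0.0122
```

Contact. I'm releasing and retreating.

>>> play_rows(delta_pos=[[0,0,0.001],[0,0,0.001],[0,0,0.001],[0,0,0.001],[0,0,0.02],[0,0,0.05],[0,0,0.09],[-0.02,-0.03,0.13],[-0.04,-0.07,0.15],[-0.06,-0.11,0.15]], dr=[[0,0,0],[0,0,0],[0,0,0],[0,0,0],[0,0,0],[0,0,0],[0,0,0],[0,0,0],[0,0,0],[0,0,0]], grip=[0.6,0.6,0.6,0.6,0.6,0.6,0.6,0.6,0.6,0.6])

```text
t: 40.4
position: [0.442, -0.0508, 0.2138]
eef_rot: [-179.7, -0.0, -85.2]
ft_force: [-0.3, -1.9, 0.7]
finger_gap: 0.0511
```

>>> play_rows(delta_pos=[[-0.01,-0.04,0],[-0.02,-0.08,0],[-0.03,-0.11,0],[-0.04,-0.15,0],[-0.04,-0.19,0],[-0.04,-0.2,0],[-0.04,-0.2,0]], dr=[[0,0,0],[0,0,0],[0,0,0],[0,0,0],[0,0,0],[0,0,0],[0,0,0]], grip=[0.6,0.6,0.6,0.6,0.6,0.6,0.6])

```text
t: 40.98
position: [0.4005, -0.2528, 0.209]
eef_rot: [179.9, -0.0, -85.6]
ft_force: [0.8, 0.7, -0.4]
finger_gap: 0.0509
```

```bash
python3 - <<'E'
from h import *
o=get_obs(); print(o['position'],o['t'],o['ft_force'])
for cam in('top','scene'):
    im,d=get_image(cam); print(cam)
    save(im,cam+'7.png')
    def R(n,*a,**k): 
        for r in rects(cam,d,*a,**k): print(n,*r)
    R('lid',(.489,.041),.14,.062,.09,minn=50)
    R('bar',(.489,.041),.1,.09,.13)
    R('tfoot',(.697,.077),.1,.012,.03,minn=100)
    P=cloud(cam,d); m=(P[...,2]>.06)&(P[...,2]<.08)&(abs(P[...,0]-.492)<.08)&(abs(P[...,1]-.043)<.08)
    A=np.c_[P[m][:,:2]-[.492,.043],np.ones(m.sum())]; s=np.linalg.lstsq(A,P[m][:,2],rcond=None)[0]; print('lid plane',np.degrees(s[:2]),s[2])
E
```

```text
[ 0.40046492 -0.25281503  0.20903304] 40.9833 [ 0.79664534  0.7446373  -0.4375444 ]
top
lid 2767 [490.9  74.2] [175.4 110.2] 5.6 68.9
bar 171 [491.5  70.6] [15.3 54.8] 5.0 107.3
tfoot 1685 [699.   77.1] [120.5 122.2] 78.8 17.0
lid plane [-0.03804567 -0.00434665] 0.06886096755551269
scene
lid 2537 [491.5  45.7] [178.9 181.5] 5.5 69.7
bar 266 [491.6  45.6] [ 17.1 117.1] 4.0 106.9
tfoot 1441 [696.9  78.3] [127.2 120.1] 78.7 17.5
lid plane [-0.08269857  0.03959353] 0.06982505920808
```

View pics/scene7.png

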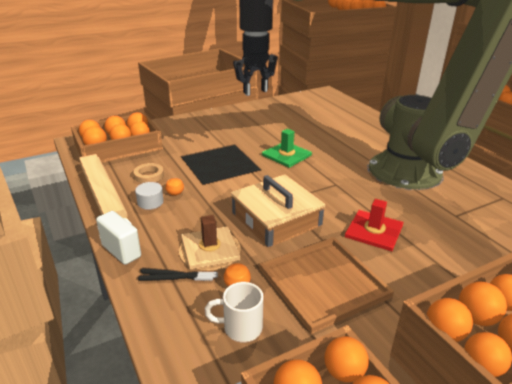

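The final picture shows the lid flat and square on the box, the tamper on its mat, and the tray empty. The bystanders are where they were.

```bash
python3 -c "
from workcell import close_job
print(close_job())"
```

```text
the job is handed in; nothing more can be done
None
```

The absorber box is refilled and the job is handed in, at about 41 s of robot time.

**What I did:**
1. Lifted the lid off and laid it on the pad.
2. Set the three blocks that were present in a triangle on the sprung floor. Their centroid was within about 1 mm of the middle.
3. Pressed the floor down with the wooden tamper, at about 22 N on the wrist.
4. Stood the tamper back on its mat.
5. Put the lid back on the box.

**Last checks:**
- **Floor:** just after pressing, the top camera put it at about 14 mm above the bench (fully down), tilted about 0.2°. The scene camera's floor fit (2.6° tilt) disagreed, but the box wall and blocks hid most of the floor from it. The block tops read the same height from both cameras.
- **Lid:** its plane is within 0.1° of level at rim height. It is centred on the box to about 1–2 mm and turned by less than about 1°.
- **Tamper:** it stands within about 2–3 mm of the mat's centre.
- **Bystanders:** they look unmoved in the last picture; I did not measure them.

**What disagreed or failed:**
- **Missed grasp:** my first grasp of the lid handle closed just above the bar. The fingertips turned out to be about 26 mm higher than the reported TCP. I corrected for this from then on, and nothing was moved by the miss.
- **Floor start height:** the floor measured about 5 mm lower than its stated "up" height as soon as the lid was off, before any block went in. It did not sink further while I loaded it.

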